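# Thread a drive shaft through two bearing blocks and jog the drive

## Task

Take the loose steel shaft from its wooden rest, lay it in the V groove of the bearing stand with its tapered nose facing the bearing blocks, and slide it through both blocks until its nose is fully home in the motor's coupling. Then bump the drive: tip the spring-centred jog lever on the grey box fully to the left, hold it there for about a second and let it spring back upright. Never tip it to the right, and leave the tape roll, tin, brass weight and spanner where they are.

Things in the scene. Friction and masses are not known exactly. Their poses are not given: they have to be found in the camera images.
- stand: Fixed bearing stand on a steel plate 64x420x12 mm, long along its y. Origin: plate underside; all bores 19 mm, axis along y at x=0, z=60 mm. Threading goes towards -y. Grey blocks 46 wide, 82 tall at y +12..-12 and -88..-112; then steel coupling (top z=82), mouth y=-135, bottom y=-160; grey motor to y=-202, top z=88. Plate runs y=-205..215.
- entry (a point): Mouth of the first bearing block's bore, on the bore axis, 60 mm above the table; axes as the stand (its -y leads into the bores). Only 1.5 mm clearance round the shaft; the groove holds the shaft in line with the bores.
- laying_place (a point): Point on the bore axis (60 mm up) where the shaft's centre can be laid. The V groove (90 degrees, lips about 1 mm below the axis, 30 mm wide over its outsides) runs at stand y 30..115 and 175..214 mm, so there is a 60 mm gap for fingers centred here (stand y=145 mm), 48 mm deep under the axis to the plate. A shaft laid here has its nose 23 mm short of the first block.
- socket_bottom (a point): Bottom of the coupling's blind bore on the bore axis, where the nose must arrive; axes as the stand.
- shaft_centre (a point): Centre of the loose steel shaft, 16 mm diameter, 220 mm long, 0.3 kg. Its y axis is the shaft axis, its -y end is the tapered nose. It starts level on two V notches, centre 50 mm above the table, nose to the robot's right.
- shaft_nose (a point): Tip of the tapered nose (cone from 16 to 7 mm diameter over the last 12 mm), on the shaft axis, 110 mm from the centre.
- shaft_tail (a point): Centre of the flat tail face, 110 mm from the centre; press here, on or just above the axis, to slide the shaft; sliding takes about 1 to 4 N. When home it lies at stand y=+60 mm, still over the groove.
- rest: Fixed wooden rest: board 50x180x14 mm, origin under its centre, with two V notches (16 mm long, centred at y=+70 and -70 mm) that carry the shaft along its y at z=50 mm. Between them the shaft is free underneath.
- jog_lever (a joint): Jog lever angle, rad: 0 upright (springs back there), positive = tipped to the left (towards the jog box's +y), stops at +0.45 and -0.45. Spring 0.3 Nm/rad: about 2.6 N at the knob when fully over. Pivot 52 mm above the table.
- jog_knob (a point): Middle of the black knob (20 mm diameter, 28 mm tall) on the lever, 52 mm above the pivot, 104 mm above the table when upright; its y axis points to the left when upright. The steel stem under the knob is 9 mm thick.
- jog_box: Fixed grey box 70x92x46 mm that carries the jog lever at its middle; origin under its centre, its y axis points to the left.
- indicator: Fixed light grey instrument cabinet at the back right, to be kept clear of: about 260 (x) by 340 (y) by 320 mm high, origin under its middle; knobs stand out 30 mm from its front, a lamp column on top.
- tape_roll: Black tape roll 59 mm across, 19 mm high, a bystander. Origin under its centre.
- tin: Round tin 68 mm across, 72 mm high, a bystander. Origin under its centre.
- weight: Brass weight 31 mm across, 49 mm high, a bystander. Origin under its centre.
- spanner: Steel spanner 154 mm long, 7 mm thick, a bystander lying at the table's front edge. Origin under its centre.

How it is judged (in metres and radians):
On the way, in this order (a step that is already met when the one before it is completed fails the run):
1. the shaft is through both blocks with its nose home in the coupling (y of shaft_nose in the frame of stand below -0.153 m and x of shaft_nose in the frame of stand between -0.004 and 0.004 m and z of shaft_nose in the frame of stand between 0.056 and 0.064 m and angle between the y axis of shaft_centre and the y axis of stand, either way round below 0.05 rad), for 0.2 s.
2. the jog lever is held over to the left (value of joint jog_lever above 0.33 rad), for 0.5 s.
At the end, for the whole second after the job is handed in: The shaft's nose is within 7 mm of the bottom of the coupling and within 4 mm of the bore axis, the shaft is in line with the bores within 0.05 rad, and the jog lever is back upright within 0.06 rad (all of step 1 and value of joint jog_lever between -0.06 and 0.06 rad); the robot touches nothing.
It fails at once if the jog lever is tipped to the right (value of joint jog_lever below -0.2 rad).
It fails at once if the tape roll is moved by more than 30 mm (distance of tape_roll from where it was at the start of the episode above 0.03 m).
It fails at once if the tin is moved by more than 30 mm (distance of tin from where it was at the start of the episode above 0.03 m).
It fails at once if the brass weight is moved by more than 30 mm (distance of weight from where it was at the start of the episode above 0.03 m).
It fails at once if the spanner is moved by more than 30 mm (distance of spanner from where it was at the start of the episode above 0.03 m).
It also fails if it takes over 67 s, if anything falls off the work surface, if the arm or the gripper's body presses on something with over 40 N, if the wrist force passes 120 N, or if a joint passes its speed limit or range.

## Robot

A 6-joint arm with a two-finger parallel gripper is mounted at the origin on a cart in front of the work surface, level with it; the furniture and walls round the work are solid. World frame = base frame: x ahead of the robot, y to its left, z up, the work surface at z = 0. Lengths are in mm, angles in rad, forces in N, time in s.
With the tool pointing down it reaches from about 275 to 1000 mm from the base axis. Payload 8.4 kg.
Tool frame: the origin (TCP) lies at the centre of the arm's flange, where the gripper is bolted on; the fingertips stand r.tip_extent ahead of it and the grasp point (between the pads) lies 155 mm ahead of it (r.tip_extent is the distance from the TCP to the fingertips, in mm); z points along the fingers, y is the direction in which the jaws open and shut (so a half turn about z gives the same grasp; the last joint's range is limited). The gripper opens to 85 mm and grips with 20 to 120 N. Pads are 22 mm wide; open, the fingers measure 114 mm over their backs; the gripper's body (76 mm by 85 mm) begins 54 mm behind the grasp point. The pads swing forward as they close: fully open they stand 13 mm farther back than shut.
Start: joints at [1.259, 0.353, 1.633, -0, 1.155, -0.002], TCP at [190.542, 595.251, 404.681] pointing down, gripper open.
Joint ranges: [-2.63, 2.63], [-0.92, 2.1], [0.06, 2.66], [-1.3, 4.44], [0, 2.69], [-3.02, 3.02]. Speed limits (rad/s): [2.22, 2.22, 2.79, 3.14, 3.14, 3.14].

## Interface

Orientations are given as [roll, pitch, yaw] about the fixed x, y, z axes, in that order (R = Rz(yaw) Ry(pitch) Rx(roll)).
In Python, from rig import sense, grab_frame, job, r gives the robot as it stands. The module is installed in compiled form; this text tells all that it offers.
- The arm moves only by the shell command python3 -m creep 'ROWS' [FORCE]. ROWS is JSON, a list of rows, each a list of 7 numbers: the turn, a rotation vector about the tool's x, y, z in rad, then the shift along the tool's x, y, z in mm, then the closure, from 0 (fully open) to 1 (shut). In form: [[wx, wy, wz, dx, dy, dz, fingers], ...]. A call has 1 to 10 rows; each row shifts and turns the pose as measured when the row begins, along the tool's axes as they then stand; what a row does not reach is not made up. A row lasts 1/12 s, in which the tool goes at most 41.7 mm and 7.16 degrees, less where a joint would pass 70% of its speed; a pose out of reach is approached as far as the arm can. A call with a gripper value outside its range is refused whole. The fingers move at their own pace and stop on an object; FORCE is the grip in N (left out, the last holds). Time passes only in rows, so rows that do not move let the fingers close. It gives the time, the measured TCP pose, the force and the opening at its end, in the units of the state.
- sense(): the state, without advancing time (a new reading comes with each control period).
- grab_frame(name): name is "side" or "top" or "wrist"; returns a dict with "color" (480x640x3 uint8, red, green, blue), "mtx" (3x3 intrinsics, pixels), "distortion" ([k1, k2, p1, p2, k3] as OpenCV has them; the pictures are not rectified), "T" (4x4, takes a point from camera to world coordinates). Camera axes: x right, y down, z forward; pixel columns grow to the right and rows downward; lengths in mm; the calibration is good to about 2 mm. A picture is of the moment at which its call begins. There is no depth.
- job.sign_off(): hands the job in, once; it reports no verdict.
The state is a dict: "clock": time; "qpos": joint angles; "qvel": joint speeds; "joint_efforts": joint torques, N m; "eef_pos": TCP position; "tcp_rot": TCP orientation; "contact_force": force on the tool from outside, world axes, zero at the start; "wrist_torque": the same for the moment, N m; "opening": opening from 0.0 (shut) to 1.0 (fully open).
Only numpy, scipy, OpenCV 4.12 (cv2) and the standard library are available. Lean on these libraries where they do the work, as an engineer would, in place of code of your own. Each camera call takes 0.05 s, during which the arm holds its last target.

## Working session

There is one attempt and no reset: what is moved stays moved. The work goes in short steps, Python scripts to look and compute and a shell command to move; the robot and the scene stay as the last step left them, time stands still between calls to the robot, and variables do not carry over. Pictures are saved under pics/ and viewed, and the job is handed in when it is done.

```bash
mkdir -p pics
python3 - <<'E'
from rig import sense, grab_frame, job, r
import cv2,numpy as np,json
s=sense();print(s);print(r.tip_extent)
for n in ("side","top","wrist"):
    f=grab_frame(n);cv2.imwrite(f"pics/{n}0.png",f["color"][:,:,::-1]);print(n,np.round(f["mtx"],1).tolist(),f["distortion"],np.round(f["T"],3).tolist())
    np.savez(f"{n}0.npz",**{k:np.array(v) for k,v in f.items()})
E
```

```text
{'clock': 0.0, 'qpos': array([ 1.25861491e+00,  3.53641372e-01,  1.63412202e+00, -8.13657405e-06,
        1.15520097e+00, -2.40787970e-03]), 'qvel': array([-3.33580506e-04,  1.77294608e-04, -5.31622965e-04, -9.63834902e-05,
       -4.74429972e-04,  6.80714851e-04]), 'joint_efforts': array([ 2.77770170e-05, -6.05246615e+01, -3.42072952e+01, -2.69939956e-04,
        9.33078438e-03,  1.72272803e-05]), 'eef_pos': array([190.46178342, 595.02990724, 403.97093128]), 'tcp_rot': array([-3.14022093e+00,  4.13650986e-06,  2.83182241e+00]), 'contact_force': array([ 0.88490498,  0.11791124, -0.582364  ]), 'wrist_torque': array([-0.02564551,  0.01292108, -0.02185716]), 'opening': 0.9981374936856374}
173.4
side [[557.5, 0.0, 322.7], [0.0, 557.5, 239.2], [0.0, 0.0, 1.0]] [0.00265398 0.         0.         0.         0.        ] [[-0.988, -0.089, 0.13, 364.231], [-0.157, 0.627, -0.763, 863.709], [-0.013, -0.774, -0.633, 803.876], [0.0, 0.0, 0.0, 1.0]]
top [[607.6, 0.0, 318.0], [0.0, 607.6, 239.9], [0.0, 0.0, 1.0]] [0.03977367 0.         0.         0.         0.        ] [[0.028, -0.98, 0.199, 239.6], [-1.0, -0.028, 0.004, 8.323], [0.002, -0.199, -0.98, 1304.448], [0.0, 0.0, 0.0, 1.0]]
wrist [[400.1, 0.0, 323.6], [0.0, 400.1, 236.5], [0.0, 0.0, 1.0]] [-0.02543242  0.          0.          0.          0.        ] [[0.305, 0.911, 0.279, 119.153], [0.952, -0.291, -0.09, 618.616], [-0.001, 0.293, -0.956, 373.208], [0.0, 0.0, 0.0, 1.0]]
```

View pics/top0.png

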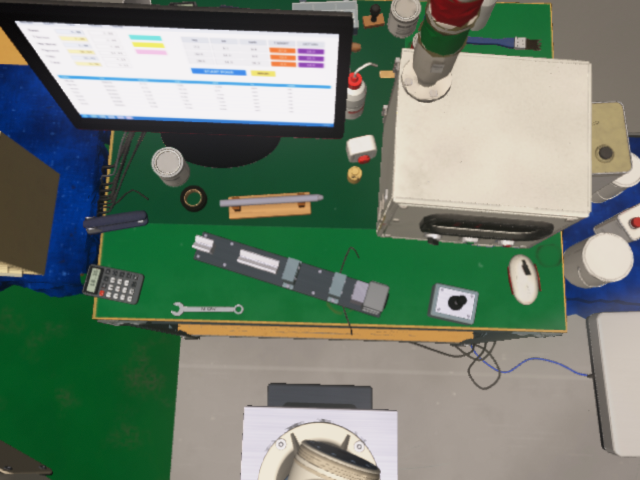

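View pics/side0.png

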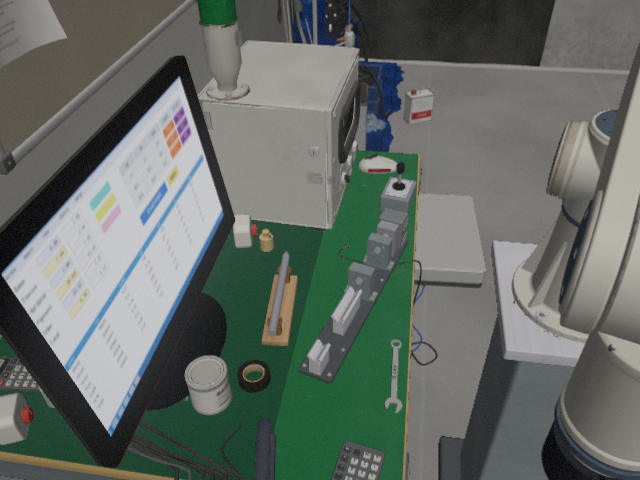

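View pics/wrist0.png

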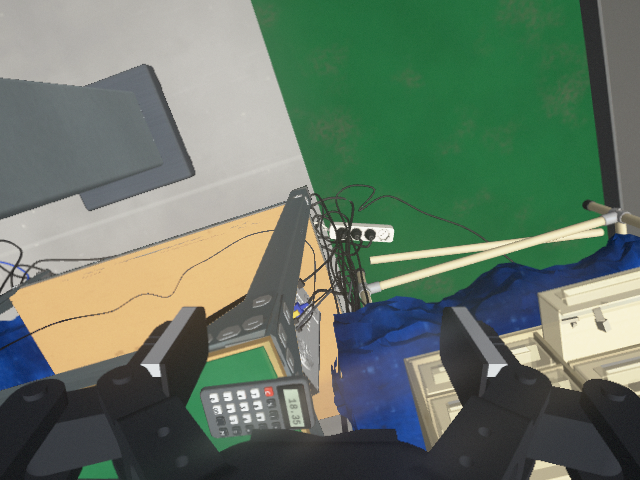

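The top view shows the rest and shaft near (230–322, 200), the stand from (192,245) to (388,298), and the jog lever near (457,302). The side view shows all three as well. I'll enlarge some crops to measure.

```bash
cat > h.py <<'E'
import numpy as np,cv2
def load(n): return dict(np.load(n+".npz"))
def ray(f,px):
    u=cv2.undistortPoints(np.array([[px]],float),f["mtx"],f["distortion"])[0,0]
    T=f["T"]; d=T[:3,:3]@np.array([u[0],u[1],1]); return T[:3,3],d
def onz(f,px,z):
    o,d=ray(f,px); return o+d*(z-o[2])/d[2]
def two(f,p,g,q):
    o1,d1=ray(f,p);o2,d2=ray(g,q)
    t=np.linalg.lstsq(np.c_[d1,-d2],o2-o1,rcond=None)[0]
    a=o1+d1*t[0];b=o2+d2*t[1];return (a+b)/2,np.linalg.norm(a-b)
def proj(f,P):
    T=np.linalg.inv(f["T"]);rv=cv2.Rodrigues(T[:3,:3])[0]
    return cv2.projectPoints(np.array(P,float).reshape(-1,1,3),rv,T[:3,3],f["mtx"],f["distortion"])[0][:,0]
def crop(f,x0,y0,w,h,s,name):
    c=f["color"][y0:y0+h,x0:x0+w,::-1]; cv2.imwrite(name,cv2.resize(c,None,fx=s,fy=s,interpolation=cv2.INTER_CUBIC))
E
python3 - <<'E'
from h import *
t=load("top0");s=load("side0")
crop(t,180,185,220,140,3.6,"pics/c1.png")
crop(t,420,270,80,60,8,"pics/c2.png")
crop(s,250,230,170,160,3.7,"pics/c3.png")
crop(s,340,140,100,120,5,"pics/c4.png")
E
```

```text
(no output)
```

View pics/c1.png

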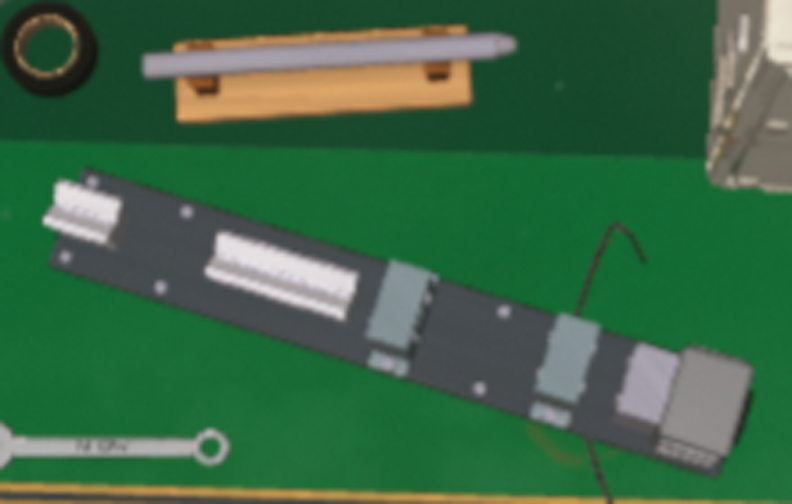

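View pics/c2.png

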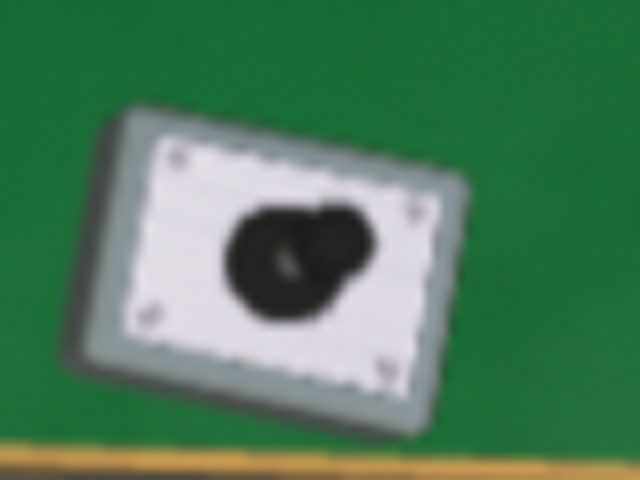

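View pics/c3.png

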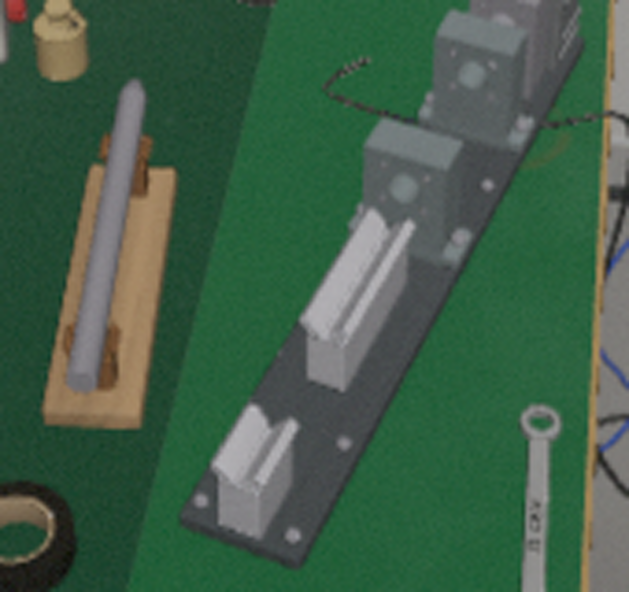

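View pics/c4.png

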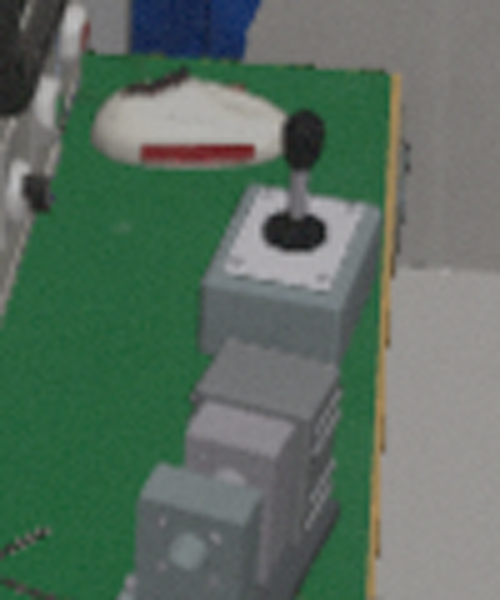

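```bash
cat > m1.py <<'E'
from h import *
t=load("top0");s=load("side0")
def c1(x,y): return ((x+.5)/3.6-.5+180,(y+.5)/3.6-.5+185)
def c3(x,y): return ((x+.5)/3.7-.5+250,(y+.5)/3.7-.5+230)
F=[(t,c1(88,168),(32,215,12)),(t,c1(50,266),(-32,215,12)),(t,c1(718,476),(-32,-205,12)),
(t,c1(393,260),(23,12,82)),(t,c1(437,275),(23,-12,82)),(t,c1(367,335),(-23,12,82)),(t,c1(408,348),(-23,-12,82)),
(t,c1(560,313),(23,-88,82)),(t,c1(600,325),(23,-112,82)),(t,c1(536,390),(-23,-88,82)),(t,c1(578,404),(-23,-112,82)),
(s,c3(366,153),(23,12,82)),(s,c3(452,180),(-23,12,82)),(s,c3(380,120),(23,-12,82)),(s,c3(464,150),(-23,-12,82)),
(s,c3(438,45),(23,-88,82)),(s,c3(520,70),(-23,-88,82)),(s,c3(182,520),(32,215,12)),(s,c3(300,567),(-32,215,12)),
(s,c3(404,188),(0,12,60)),(s,c3(472,75),(0,-88,60))]
def fit(F):
    W=np.array([onz(f,p,q[2])[:2] for f,p,q in F]);M=np.array([q[:2] for _,_,q in F],float)
    wc,mc=W.mean(0),M.mean(0);H=(M-mc).T@(W-wc);a=np.arctan2(H[0,1]-H[1,0],H[0,0]+H[1,1])
    R=np.array([[np.cos(a),-np.sin(a)],[np.sin(a),np.cos(a)]]);o=wc-R@mc
    return o,a,W-(M@R.T+o)
for n,G in (("top",F[:11]),("side",F[11:]),("all",F)):
    o,a,e=fit(G);print(n,o.round(1),round(a,4),"rms",np.sqrt((e**2).mean(0)).round(1));
print(e.round(1).tolist())
# shaft
print("tail",onz(t,c1(145,66),50),two(t,c1(145,66),s,c3(82,378)))
print("nose",onz(t,c1(515,44),50),two(t,c1(515,44),s,c3(133,84)))
# knob
c2=lambda x,y:((x+.5)/8-.5+420,(y+.5)/8-.5+270); c4=lambda x,y:((x+.5)/5-.5+340,(y+.5)/5-.5+140)
print("knob",two(t,c2(335,241),s,c4(303,140)))
for p in ((135,107),(468,180),(425,435),(88,360)): print("box46",onz(t,c2(*p),46).round(1))
for n,a,b in (("monR",(338,133),(228,212)),("monL",(84,120),(110,465)),("tin",(168,155),(207,365))): print(n,two(t,a,s,b))
for n,p,z in (("cabFL",(385,235),0),("cabFL320",(383,205),320),("weight",(354,175),49),("tape",(193,199),19)): print(n,onz(t,p,z).round())
E
python3 m1.py
```

```text
top [425.5  66.4] -0.2789 rms [0.8 1.4]
side [422.7  75.2] -0.2829 rms [1.7 3.7]
all [424.2  70.6] -0.2772 rms [1.8 5.2]
[[0.3, -7.1], [1.3, -5.8], [2.4, -2.4], [1.3, -4.0], [-0.1, -6.1], [2.3, -3.6], [2.1, -3.8], [1.0, -3.1], [1.3, -2.7], [1.3, -3.2], [0.7, -3.8], [-1.6, 5.4], [-3.0, 6.7], [0.8, 2.0], [-0.5, 6.4], [-2.6, 9.1], [-4.2, 11.4], [-2.8, 2.7], [-0.2, 3.3], [0.2, -0.8], [0.0, -0.4]]
tail [568.68790103 224.50735316  50.        ] (array([568.0150125 , 224.46148606,  50.08074568]), np.float64(1.2607804482870386))
nose [588.47197154   6.00700524  50.        ] (array([588.9411788 ,   6.00132316,  47.88772771]), np.float64(0.22784939027402037))
knob (array([ 370.36823813, -273.73673263,  100.25760268]), np.float64(2.294119203765688))
box46 [ 410.8 -235.5   46. ]
box46 [ 394.3 -321.2   46. ]
box46 [ 328.4 -308.5   46. ]
box46 [ 344.9 -222.6   46. ]
monR (array([709.64412418, -21.60494955, 118.51165684]), np.float64(5.733697609045355))
monL (array([730.38577415, 516.99622041,  78.92958674]), np.float64(7.681856694175357))
tin (array([654.01754247, 333.33092138,  81.25075803]), np.float64(14.193821036911686))
cabFL [ 520. -133.    0.]
cabFL320 [502. -95. 320.]
weight [639. -60.  49.]
tape [584. 289.  19.]
```

Top view fit: stand origin at (425.5, 66.4) mm, yaw −0.279. Shaft centre at (578.5, 115.2, 50), yaw +0.090. Knob at (370, −273), with box yaw −0.19. Next is a small planning helper, then I move above the shaft.

```bash
cat > plan.py <<'E'
import sys,numpy as np
from scipy.spatial.transform import Rotation as Ro
from rig import sense
# usage: plan.py x y z yaw n   (tool down)
x,y,z,yaw,n=map(float,sys.argv[1:6]);n=int(n)
s=sense();p0=np.array(s["eef_pos"]);R0=Ro.from_euler("xyz",s["tcp_rot"]);R1=Ro.from_euler("xyz",[np.pi,0,yaw])
p1=np.array([x,y,z]);dv=(R0.inv()*R1).as_rotvec()
print("t",round(s["clock"],2),"pos",p0.round(1),"rpy",np.round(s["tcp_rot"],3),"F",np.round(s["contact_force"],1),"open",round(s["opening"],2),"q",np.round(s["qpos"],2))
for k in range(n):
    Rk=R0*Ro.from_rotvec(dv*k/n)
    print(np.round(dv/n,3).tolist(),np.round(Rk.inv().apply(p1-p0)/n,1).tolist())
E
python3 plan.py 578.5 115.2 305 1.661 16
```

```text
t 0.15 pos [190.5 595.1 404.1] rpy [-3.14  -0.     2.832] F [ 0.8 -0.6  0. ] open 1.0 q [ 1.26  0.35  1.63  0.    1.16 -0.  ]
[-0.0, 0.0, 0.073] [-32.2, -21.2, 6.2]
[-0.0, 0.0, 0.073] [-33.7, -18.8, 6.2]
[-0.0, 0.0, 0.073] [-35.0, -16.2, 6.2]
[-0.0, 0.0, 0.073] [-36.1, -13.6, 6.2]
[-0.0, 0.0, 0.073] [-37.0, -11.0, 6.2]
[-0.0, 0.0, 0.073] [-37.7, -8.2, 6.2]
[-0.0, 0.0, 0.073] [-38.2, -5.5, 6.2]
[-0.0, 0.0, 0.073] [-38.5, -2.6, 6.2]
[-0.0, 0.0, 0.073] [-38.6, 0.2, 6.2]
[-0.0, 0.0, 0.073] [-38.5, 3.0, 6.2]
[-0.0, 0.0, 0.073] [-38.1, 5.8, 6.2]
[-0.0, 0.0, 0.073] [-37.6, 8.6, 6.2]
[-0.0, 0.0, 0.073] [-36.9, 11.3, 6.2]
[-0.0, 0.0, 0.073] [-36.0, 14.0, 6.2]
[-0.0, 0.0, 0.073] [-34.8, 16.5, 6.2]
[-0.0, 0.0, 0.073] [-33.5, 19.1, 6.2]
```

```bash
python3 -m creep '[[0,0,0.073,-32,-21,6,0],[0,0,0.073,-34,-19,6,0],[0,0,0.073,-35,-16,6,0],[0,0,0.073,-36,-14,6,0],[0,0,0.073,-37,-11,6,0],[0,0,0.073,-38,-8,6,0],[0,0,0.073,-38,-5,6,0],[0,0,0.073,-38,-3,6,0]]'; python3 plan.py 578.5 115.2 305 1.661 9
```

```text
clock: 0.82
eef_pos: [385.1, 350.5, 353.3]
tcp_rot: [3.14, -0.003, 2.234]
contact_force: [0.6, 0.4, 0.4]
opening: 1.005
t 0.82 pos [385.1 350.5 353.3] rpy [ 3.140e+00 -3.000e-03  2.234e+00] F [0.6 0.4 0.4] open 1.0 q [0.73 0.25 1.91 0.   0.98 0.07]
[0.0, -0.0, 0.064] [-33.8, 0.8, 5.3]
[0.0, -0.0, 0.064] [-33.7, 3.0, 5.3]
[0.0, -0.0, 0.064] [-33.5, 5.1, 5.3]
[0.0, -0.0, 0.064] [-33.1, 7.2, 5.3]
[0.0, -0.0, 0.064] [-32.5, 9.3, 5.3]
[0.0, -0.0, 0.064] [-31.9, 11.4, 5.3]
[0.0, -0.0, 0.064] [-31.1, 13.4, 5.3]
[0.0, -0.0, 0.064] [-30.2, 15.3, 5.3]
[0.0, -0.0, 0.064] [-29.1, 17.2, 5.4]
```

Tracking is accurate.

```bash
python3 -m creep '[[0,0,0.064,-34,1,5,0],[0,0,0.064,-34,3,5,0],[0,0,0.064,-33,5,5,0],[0,0,0.064,-33,7,5,0],[0,0,0.064,-33,9,5,0],[0,0,0.064,-32,11,5,0],[0,0,0.064,-31,13,5,0],[0,0,0.064,-30,15,5,0],[0,0,0.064,-29,17,5,0]]'; python3 plan.py 578.5 115.2 245 1.661 3
python3 - <<'E'
from rig import grab_frame
import cv2,numpy as np
f=grab_frame("wrist");cv2.imwrite("pics/w1.png",f["color"][:,:,::-1]);np.savez("w1.npz",**{k:np.array(v) for k,v in f.items()})
E
```

```text
clock: 1.57
eef_pos: [580.1, 96.2, 304.2]
tcp_rot: [-3.14, -0.003, 1.626]
contact_force: [1.6, 0.1, 0.5]
opening: 1.001
t 1.57 pos [580.1  96.2 304.2] rpy [-3.140e+00 -3.000e-03  1.626e+00] F [1.6 0.1 0.5] open 1.0 q [0.16 0.41 1.8  0.   0.93 0.1 ]
[-0.001, -0.001, -0.012] [6.3, -0.2, 19.7]
[-0.001, -0.001, -0.012] [6.3, -0.1, 19.7]
[-0.001, -0.001, -0.012] [6.3, -0.0, 19.7]
```

View pics/w1.png

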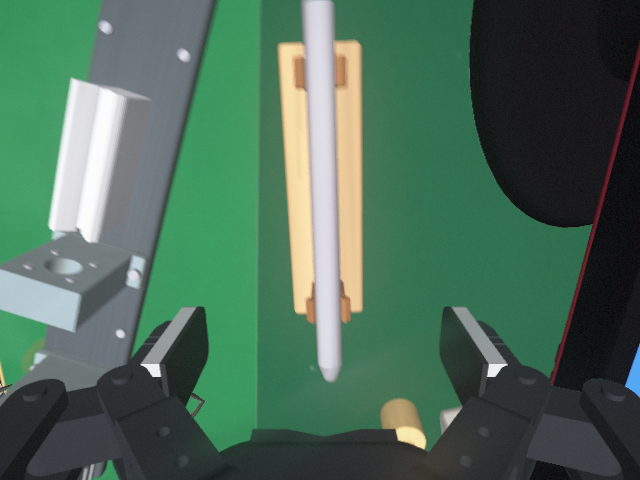

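The wrist view shows the shaft axis from (318,10) to the nose at (331,380), between the open fingers. I'll use it to refine the shaft pose.

Run:
```python
from h import *
f=load("w1")
c=f["color"].astype(int);hsv=cv2.cvtColor(f["color"],cv2.COLOR_RGB2HSV)
pts=[]
for v in list(range(95,290,15)):
    row=hsv[v,295:360]; m=(row[:,1]<60)&(row[:,2]>70); i=np.where(m)[0]
    if len(i)>5: P=onz(f,(295+(i[0]+i[-1])/2,v),50);pts.append(P);
pts=np.array(pts);vx,vy,x0,y0=cv2.fitLine(pts[:,:2].astype(np.float32),cv2.DIST_HUBER,0,.01,.01).ravel()
if vy<0: vx,vy=-vx,-vy
print("yaw",np.arctan2(-vx,vy)); print("x at y=115",x0+(115-y0)*vx/vy,"resid",np.abs((pts[:,0]-x0)*vy-(pts[:,1]-y0)*vx).max())
print("nose",onz(f,(331,381),50))
```

```text
yaw 0.08878656
x at y=115 579.2922 resid 0.28761014112772565
nose [589.7153028    5.15321756  50.        ]
```

```bash
python3 -m creep '[[0,0,-0.017,9.5,0,5,0],[0,0,-0.017,9.5,0,10,0],[0,0,0,0,0,15,0],[0,0,0,0,0,20,0]]'; python3 plan.py 579.1 115 206 1.660 3
```

```text
clock: 1.95
eef_pos: [584.6, 110.8, 253.3]
tcp_rot: [3.135, -0.002, 1.653]
contact_force: [1.2, 0.2, 0.5]
opening: 0.999
t 1.95 pos [584.6 110.8 253.3] rpy [ 3.135e+00 -2.000e-03  1.653e+00] F [1.2 0.2 0.5] open 1.0 q [0.18 0.49 1.82 0.   0.83 0.1 ]
[0.002, -0.001, -0.002] [1.5, -1.8, 15.8]
[0.002, -0.001, -0.002] [1.5, -1.8, 15.8]
[0.002, -0.001, -0.002] [1.6, -1.7, 15.8]
```

```bash
python3 -m creep '[[0.003,0,-0.003,2,-2.5,14,0],[0.003,0,-0.003,2,-2.5,12,0],[0,0,0,0,0,8,0],[0,0,0,0,0,4,0]]'; python3 plan.py 579.1 115 206 1.660 1
```

```text
clock: 2.28
eef_pos: [575.0, 119.9, 208.3]
tcp_rot: [-3.135, -0.002, 1.669]
contact_force: [-0.9, -0.4, 0.1]
opening: 1.001
t 2.28 pos [575.  119.9 208.3] rpy [-3.135e+00 -2.000e-03  1.669e+00] F [-0.9 -0.4  0.1] open 1.0 q [0.2  0.55 1.85 0.   0.76 0.1 ]
[-0.007, -0.002, 0.009] [-5.3, 3.6, 2.2]
```

```bash
python3 -m creep '[[-0.005,0,0.007,-4,3,2,0],[0,0,0,0,0,0,0],[0,0,0,0,0,0,0]]'; python3 plan.py 579.1 115 206 1.660 1
```

```text
clock: 2.53
eef_pos: [578.1, 117.3, 205.2]
tcp_rot: [-3.139, -0.002, 1.664]
contact_force: [-0.6, 0.0, -0.1]
opening: 0.996
t 2.53 pos [578.1 117.3 205.2] rpy [-3.139e+00 -2.000e-03  1.664e+00] F [-0.6  0.  -0.1] open 1.0 q [0.2  0.55 1.84 0.   0.75 0.1 ]
[-0.003, -0.002, 0.004] [-2.4, 0.8, -0.8]
```

```bash
python3 -m creep '[[0,0,0,-2,1,0,0.5],[0,0,0,0,0,0,1],[0,0,0,0,0,0,1],[0,0,0,0,0,0,1],[0,0,0,0,0,0,1],[0,0,0,0,0,0,1],[0,0,0,0,0,0,1],[0,0,0,0,0,0,1]]' 60
python3 - <<'E'
from rig import grab_frame
import cv2,numpy as np
f=grab_frame("wrist");cv2.imwrite("pics/w2.png",f["color"][:,:,::-1])
E
```

```text
clock: 3.2
eef_pos: [579.1, 114.5, 208.2]
tcp_rot: [-3.138, -0.002, 1.662]
contact_force: [-0.1, 0.0, -2.5]
opening: 0.164
```

View pics/w2.png

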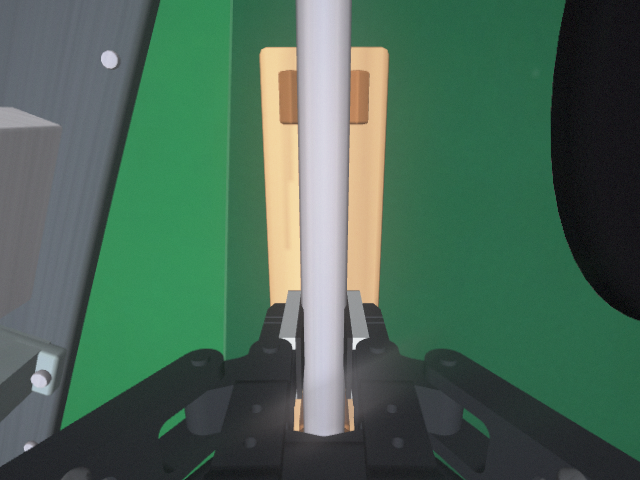

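The shaft is between the pads, which stopped at an opening of 0.164 (about 14 mm). I'm lifting it.

```bash
python3 -m creep '[[0,0,0,0,0,-8,1],[0,0,0,0,0,-15,1],[0,0,0,0,0,-20,1],[0,0,0,0,0,-12,1],[0,0,0,0,0,0,1]]'; python3 plan.py 465.4 205.8 278 1.292 8
```

```text
clock: 3.67
eef_pos: [578.3, 114.1, 264.6]
tcp_rot: [-3.133, -0.001, 1.662]
contact_force: [1.1, 0.4, -2.1]
opening: 0.165
t 3.67 pos [578.3 114.1 264.6] rpy [-3.133e+00 -1.000e-03  1.662e+00] F [ 1.1  0.4 -2.1] open 0.17 q [0.19 0.47 1.82 0.   0.87 0.1 ]
[-0.001, 0.0, 0.046] [12.7, -13.0, -1.6]
[-0.001, 0.0, 0.046] [12.1, -13.6, -1.6]
[-0.001, 0.0, 0.046] [11.4, -14.1, -1.6]
[-0.001, 0.0, 0.046] [10.8, -14.7, -1.6]
[-0.001, 0.0, 0.046] [10.1, -15.1, -1.6]
[-0.001, 0.0, 0.046] [9.4, -15.6, -1.6]
[-0.001, 0.0, 0.046] [8.7, -16.0, -1.6]
[-0.001, 0.0, 0.046] [7.9, -16.4, -1.7]
```

```bash
python3 -m creep '[[0,0,0.03,8,-8,-3,1],[0,0,0.046,12,-13,-2,1],[0,0,0.046,12,-14,-1,1],[0,0,0.046,11,-14,-1,1],[0,0,0.046,11,-15,-1,1],[0,0,0.046,10,-15,-1,1],[0,0,0.04,8,-13,0,1],[0,0,0.03,4,-8,0,1],[0,0,0,0,0,0,1]]'; python3 plan.py 465.4 205.8 273 1.292 2;  python3 - <<'E'
from rig import grab_frame
import cv2,numpy as np
for n in("top","side","wrist"):
    f=grab_frame(n);cv2.imwrite(f"pics/{n}3.png",f["color"][:,:,::-1]);np.savez(n+"3.npz",**{k:np.array(v) for k,v in f.items()})
E
```

```text
clock: 4.42
eef_pos: [477.7, 197.6, 272.5]
tcp_rot: [-3.135, 0.002, 1.313]
contact_force: [0.2, -0.4, -2.9]
opening: 0.164
t 4.42 pos [477.7 197.6 272.5] rpy [-3.135e+00  2.000e-03  1.313e+00] F [ 0.2 -0.4 -2.9] open 0.16 q [0.39 0.36 1.97 0.   0.82 0.64]
[-0.004, 0.001, 0.011] [2.4, -7.0, -0.2]
[-0.004, 0.001, 0.011] [2.3, -7.0, -0.2]
```

View pics/wrist3.png

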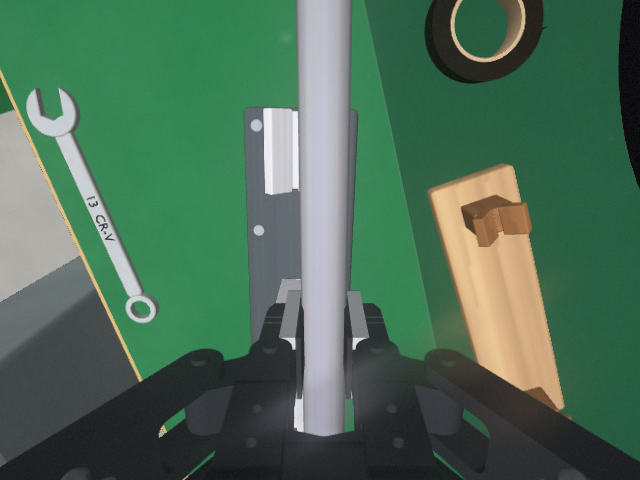

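View pics/side3.png

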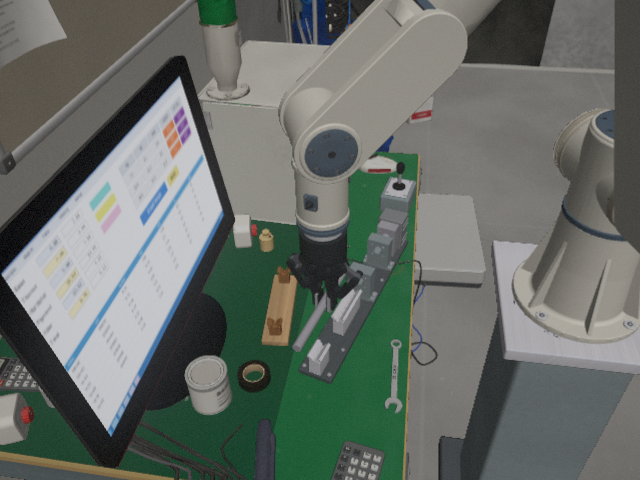

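View pics/top3.png

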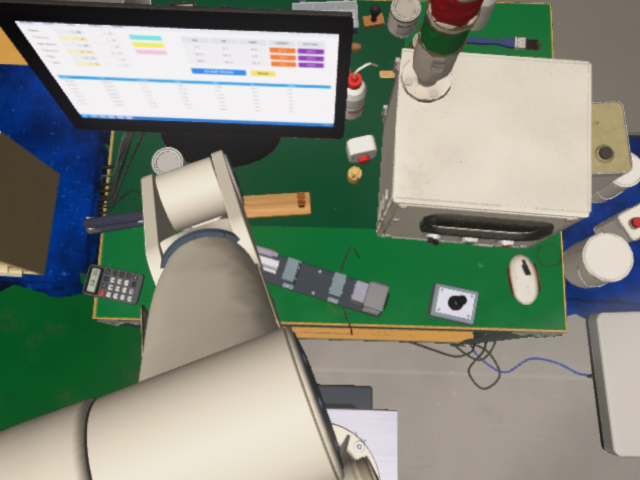

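The wrist view shows the shaft held and the plate's far edge at (246,108)–(357,109). The near groove piece sits left of the shaft at about (265–298, 110–193). I'll cross-check the stand pose with these points.

Run:
```python
from h import *
w=load("wrist3");crop(w,230,90,150,230,2.6,"pics/c5.png")
a=-.279;o=np.array([425.5,66.4]);R=np.array([[np.cos(a),-np.sin(a)],[np.sin(a),np.cos(a)]])
for p in ((246,108),(357,109)):
    P=onz(w,p,12);print(P.round(1),"stand",(R.T@(P[:2]-o)).round(1))
for y in (-200,0,145,255): print(y,(o+R@[0,y]).round(1))
def pr(x,y,z): return proj(w,[[*(o+R@[x,y]),z]])[0].round(1)
print(pr(32,215,12),pr(-32,215,12),pr(-15,214,59),pr(15,214,59))
```

```text
[455.8 284.2  12. ] stand [-30.9 217.7]
[514.6 268.3  12. ] stand [ 30.1 218.6]
-200 [ 370.4 -125.9]
0 [425.5  66.4]
145 [465.4 205.8]
255 [495.7 311.5]
[360.2 115.9] [244.1 113.1] [261.7 116.3] [330. 118.]
```

View pics/c5.png

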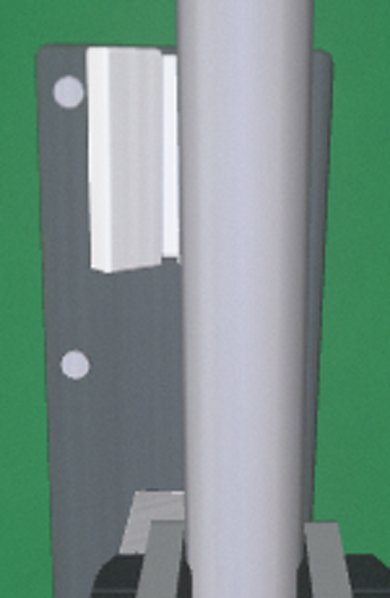

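```bash
python3 -m creep '[[-0.004,0,0.01,2.5,-6,6,1],[-0.003,0,0.01,2,-6,10,1],[0,0,0,0,-1,12,1],[0,0,0,0,0,8,1],[0,0,0,0,0,0,1],[0,0,0,0,0,0,1]]'; python3 plan.py 465.7 207.5 222 1.292 2
```

```text
clock: 5.07
eef_pos: [469.7, 203.3, 234.1]
tcp_rot: [3.137, 0.0, 1.292]
contact_force: [0.2, -0.4, -2.2]
opening: 0.164
t 5.07 pos [469.7 203.3 234.1] rpy [3.137 0.    1.292] F [ 0.2 -0.4 -2.2] open 0.16 q [ 0.41  0.42  2.01 -0.    0.72  0.69]
[0.002, 0.0, -0.0] [1.5, -2.5, 6.0]
[0.002, 0.0, -0.0] [1.5, -2.5, 6.0]
```

```bash
python3 -m creep '[[0.002,0,0,1.5,-2.5,2,1],[0,0,0,1,-2,2,1],[0,0,0,0,0,0,1],[0,0,0,0,0,0,1]]'; python3 plan.py 465.7 207.5 222 1.292 2
python3 - <<'E'
from rig import grab_frame
import cv2,numpy as np
from h import *
for n in("side","wrist"):
    f=grab_frame(n);np.savez(n+"4.npz",**{k:np.array(v) for k,v in f.items()})
crop(load("wrist4"),220,60,200,290,2,"pics/w4.png");crop(load("side4"),270,240,130,150,4,"pics/s4.png")
E
```

```text
clock: 5.4
eef_pos: [466.7, 207.1, 230.4]
tcp_rot: [3.138, -0.001, 1.291]
contact_force: [-0.4, 1.3, -2.6]
opening: 0.161
t 5.4 pos [466.7 207.1 230.4] rpy [ 3.138e+00 -1.000e-03  1.291e+00] F [-0.4  1.3 -2.6] open 0.16 q [ 0.42  0.42  2.01 -0.    0.71  0.7 ]
[0.002, -0.0, -0.001] [0.0, -0.5, 4.2]
[0.002, -0.0, -0.001] [0.0, -0.5, 4.2]
```

View pics/w4.png

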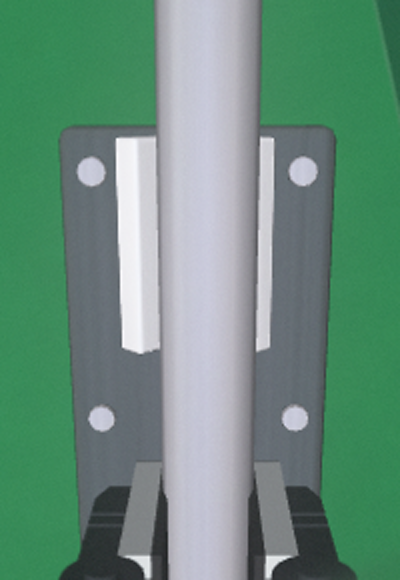

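View pics/s4.png

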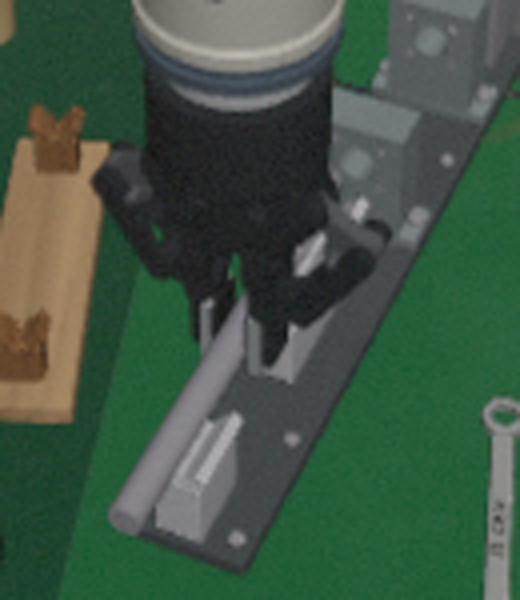

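The wrist crop puts the shaft about 2.3 mm to the +x side of the groove's centre (groove middle at crop column 196, shaft at 209). I'll shift by that and creep down.

```bash
python3 -m creep '[[0.003,0,0,0,-2,2,1],[0,0,0,0,-0.5,3,1],[0,0,0,0,0,2,1],[0,0,0,0,0,0,1],[0,0,0,0,0,0,1]]'; python3 plan.py 465.7 207.5 218 1.292 2
```

```text
clock: 5.92
eef_pos: [464.2, 207.9, 223.3]
tcp_rot: [3.141, -0.001, 1.291]
contact_force: [-0.3, 0.4, -1.7]
opening: 0.164
t 5.92 pos [464.2 207.9 223.3] rpy [ 3.141e+00 -1.000e-03  1.291e+00] F [-0.3  0.4 -1.7] open 0.16 q [0.42 0.43 2.02 0.   0.69 0.7 ]
[0.0, -0.001, -0.001] [0.0, 0.8, 2.6]
[0.0, -0.001, -0.001] [0.0, 0.8, 2.6]
```

```bash
python3 -m creep '[[0,0,0,0,0,1.5,1],[0,0,0,0,0,1,1],[0,0,0,0,0,1,1],[0,0,0,0,0,0,1],[0,0,0,0,0,0,1]]'
python3 - <<'E'
from rig import grab_frame
import cv2,numpy as np
from h import *
for n in("side","wrist"):
    f=grab_frame(n);np.savez(n+"5.npz",**{k:np.array(v) for k,v in f.items()})
crop(load("wrist5"),220,60,200,290,2,"pics/w5.png");crop(load("side5"),270,240,130,150,4,"pics/s5.png")
E
```

```text
clock: 6.33
eef_pos: [464.3, 207.9, 219.3]
tcp_rot: [3.141, -0.001, 1.291]
contact_force: [0.2, -0.4, -2.5]
opening: 0.164
```

View pics/w5.png

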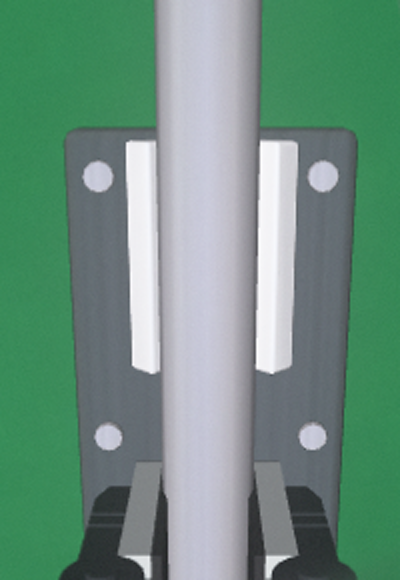

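View pics/s5.png

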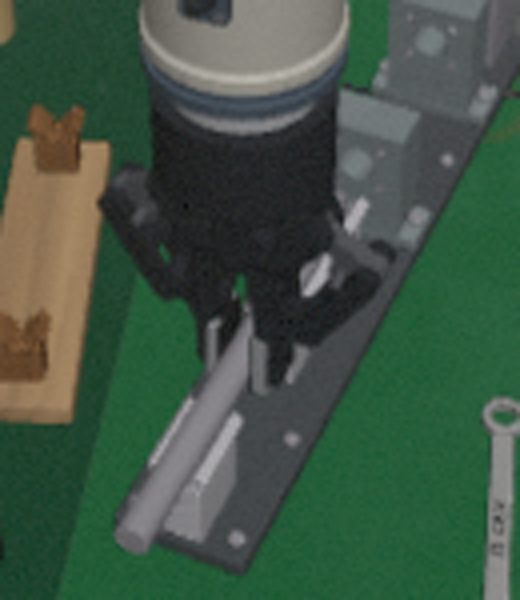

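The shaft is now centred over the groove (lips at crop columns 127–296, shaft at 209) and not yet resting in it. I'm continuing down.

```bash
python3 -m creep '[[0,0,0,0,0,1,1],[0,0,0,0,0,1,1],[0,0,0,0,0,0,1],[0,0,0,0,0,0,1]]'; python3 -m creep '[[0,0,0,0,0,1,1],[0,0,0,0,0,0,1],[0,0,0,0,0,0,1]]'
```

```text
clock: 6.77
eef_pos: [464.9, 208.0, 218.2]
tcp_rot: [3.139, -0.002, 1.291]
contact_force: [-0.0, -0.6, -2.3]
opening: 0.163
clock: 7.02
eef_pos: [464.9, 208.0, 218.3]
tcp_rot: [3.139, -0.003, 1.291]
contact_force: [0.0, 0.2, -2.6]
opening: 0.161
```

```bash
python3 -m creep '[[0,0,0,0,0,2,1],[0,0,0,0,0,0,1]]'; python3 -m creep '[[0,0,0,0,0,2,1],[0,0,0,0,0,1,1]]'
```

```text
clock: 7.18
eef_pos: [465.0, 208.1, 218.3]
tcp_rot: [3.139, -0.003, 1.291]
contact_force: [1.0, -0.3, -2.1]
opening: 0.163
clock: 7.35
eef_pos: [465.0, 208.3, 218.0]
tcp_rot: [3.139, -0.003, 1.291]
contact_force: [-6.3, -3.1, 16.2]
opening: 0.163
```

There is contact at z=218 (16 N upward), so the shaft is seated in the groove. I'm releasing it.

```bash
python3 -m creep '[[0,0,0,0,0,-1,0.8],[0,0,0,0,0,0,0.6],[0,0,0,0,0,0,0.4],[0,0,0,0,0,0,0.4],[0,0,0,0,0,0,0.4]]'; python3 -m creep '[[0,0,0,0,0,-10,0.4],[0,0,0,0,0,-25,0.4],[0,0,0,0,0,-30,0.4],[0,0,0,0,0,-20,0.4],[0,0,0,0,0,0,0.4]]'
python3 - <<'E'
from rig import grab_frame
import cv2,numpy as np
from h import *
for n in("side","wrist"):
    f=grab_frame(n);np.savez(n+"6.npz",**{k:np.array(v) for k,v in f.items()})
crop(load("wrist6"),0,0,640,480,1,"pics/w6.png");crop(load("side6"),270,230,130,150,4,"pics/s6.png")
E
```

```text
clock: 7.77
eef_pos: [465.5, 208.5, 219.2]
tcp_rot: [3.138, -0.004, 1.291]
contact_force: [0.3, -0.7, 0.2]
opening: 0.602
clock: 8.18
eef_pos: [464.5, 208.0, 307.2]
tcp_rot: [-3.141, -0.0, 1.291]
contact_force: [1.3, 0.9, 0.4]
opening: 0.599
```

View pics/w6.png

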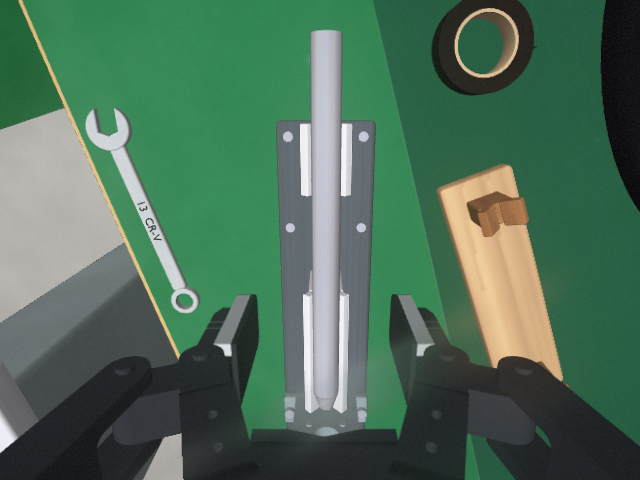

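View pics/s6.png

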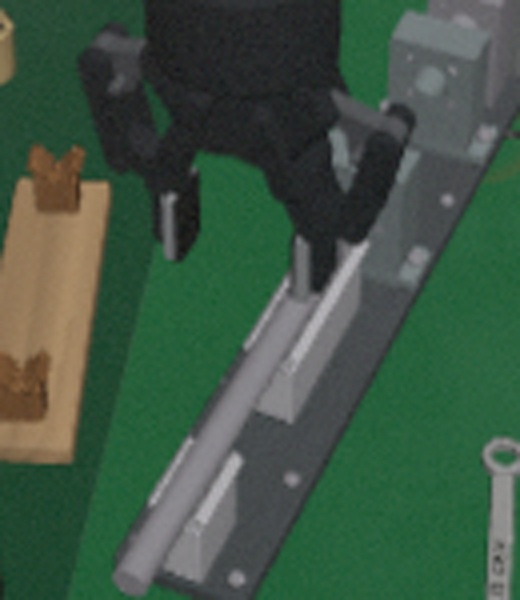

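The wrist view shows the shaft lying in the groove, nose at (325,405) and tail top at (326,32). I'll measure the tail, then prepare the push.

```bash
python3 - <<'E'
from h import *
f=load("wrist6");hsv=cv2.cvtColor(f["color"],cv2.COLOR_RGB2HSV)
pts=[]
for v in range(45,110,8):
    row=hsv[v,290:365]; i=np.where(row[:,1]<60)[0]; pts.append(onz(f,(290+(i[0]+i[-1])/2,v),60)); print(v,i[0]+290,i[-1]+290,end=' ')
col=hsv[:80,326]; print("tail row",np.where(col[:,1]<60)[0][0])
tail=onz(f,(326,31.),64);nose=onz(f,(325,408),60)
d=(tail-nose)[:2];print("\ntail",tail.round(1),"nose",nose.round(1),"len",np.linalg.norm(d),"yaw",np.arctan2(-d[0],d[1]))
print(np.array(pts).round(1).tolist())
E
python3 plan.py 500 320 307 1.292 1
```

```text
45 310 341 53 310 341 61 310 341 69 311 341 77 311 341 85 311 341 93 311 341 101 311 341 109 311 341 tail row 30

tail [496.4 317.3  64. ] nose [435.  104.8  60. ] len 221.18595027749294 yaw -0.2811398620606958
[[494.6, 312.0, 60.0], [493.6, 308.5, 60.0], [492.6, 304.9, 60.0], [491.8, 301.3, 60.0], [490.8, 297.6, 60.0], [489.7, 294.0, 60.0], [488.7, 290.3, 60.0], [487.6, 286.6, 60.0], [486.5, 282.8, 60.0]]
t 8.28 pos [463.7 207.6 304.5] rpy [-3.139e+00  1.000e-03  1.291e+00] F [ 0.3 -0.8  0.7] open 0.6 q [0.42 0.3  1.97 0.   0.87 0.7 ]
[-0.003, 0.001, -0.001] [118.0, 3.8, -2.7]
```

```bash
python3 -m creep '[[0,0,0,12,0,-3,1],[0,0,0,24,0.2,0,1],[0,0,0,30,0.2,0,1],[0,0,0,30,0.2,0,1],[0,0,0,25,0.2,0,1],[0,0,0,15,0,5,1],[0,0,0,0,0,10,1],[0,0,0,0,0,10,1],[0,0,0,0,0,0,1],[0,0,0,0,0,0,1]]' 40; python3 plan.py 505.5 349 236 1.292 1
```

```text
clock: 9.12
eef_pos: [500.2, 346.6, 270.2]
tcp_rot: [-3.128, 0.012, 1.289]
contact_force: [0.2, -0.2, 0.5]
opening: 0.002
t 9.12 pos [500.2 346.6 270.2] rpy [-3.128  0.012  1.289] F [ 0.2 -0.2  0.5] open 0.0 q [0.6  0.49 1.77 0.   0.91 0.88]
[-0.013, 0.012, -0.004] [4.2, 4.9, 34.0]
```

```bash
python3 -m creep '[[-0.012,0.012,-0.004,3,4,5,1],[0,0,0,0,0,8,1],[0,0,0,0,0,8,1],[0,0,0,0,0,6,1],[0,0,0,0,0,0,1],[0,0,0,0,0,0,1]]'; python3 plan.py 504.6 349 236 1.291 1
```

```text
clock: 9.62
eef_pos: [504.8, 345.1, 239.8]
tcp_rot: [-3.14, 0.001, 1.29]
contact_force: [0.6, 0.0, 0.8]
opening: 0.004
t 9.62 pos [504.8 345.1 239.8] rpy [-3.14e+00  1.00e-03  1.29e+00] F [0.6 0.  0.8] open 0.0 q [0.6  0.53 1.78 0.   0.83 0.88]
[-0.001, 0.001, -0.001] [3.7, -1.3, 3.8]
```

```bash
python3 -m creep '[[0,0,0,0,-1,3,1],[0,0,0,0,0,2,1],[0,0,0,0,0,0,1],[0,0,0,0,0,0,1]]'; python3 plan.py 504.6 349 236 1.291 1;  python3 - <<'E'
from rig import grab_frame
import cv2,numpy as np
from h import *
for n in("side","wrist"):
    f=grab_frame(n);np.savez(n+"7.npz",**{k:np.array(v) for k,v in f.items()})
crop(load("wrist7"),0,0,640,480,1,"pics/w7.png");crop(load("side7"),220,240,180,160,4,"pics/s7.png")
E
```

```text
clock: 9.95
eef_pos: [503.9, 345.4, 234.9]
tcp_rot: [-3.141, 0.0, 1.289]
contact_force: [-0.2, 0.2, -0.5]
opening: 0.006
t 9.95 pos [503.9 345.4 234.9] rpy [-3.141  0.     1.289] F [-0.2  0.2 -0.5] open 0.01 q [0.6  0.53 1.79 0.   0.82 0.88]
[-0.001, 0.0, -0.002] [3.7, -0.3, -1.1]
```

View pics/w7.png

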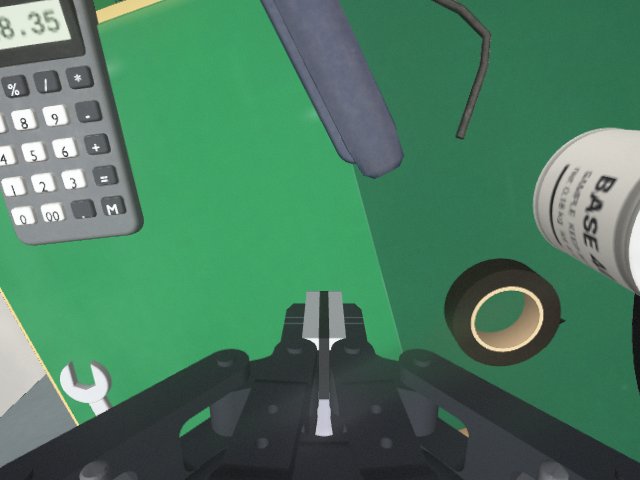

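View pics/s7.png

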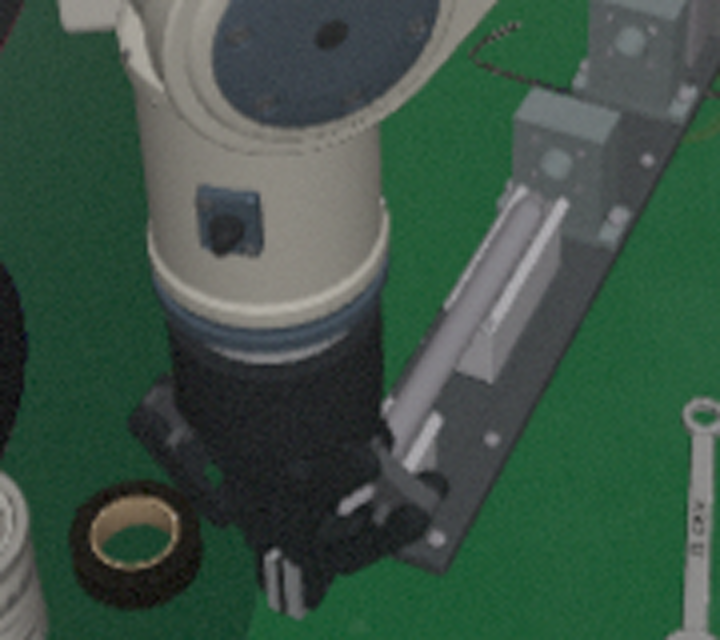

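Fingertips are shut at z≈61.5, about 18 mm behind the tail and in line with the shaft. I'm starting to push.

```bash
python3 -m creep '[[0,0,0,-5,0,-1,1],[0,0,0,-6,0,-0.5,1],[0,0,0,-6,0,0,1],[0,0,0,-6,0,0,1],[0,0,0,-6,0,0,1],[0,0,0,-6,0,0,1],[0,0,0,0,0,0,1]]'; python3 plan.py 496.4 317.3 236 1.291 1
```

```text
clock: 10.63
eef_pos: [493.3, 308.5, 237.5]
tcp_rot: [3.141, -0.002, 1.289]
contact_force: [-0.9, 1.0, 0.6]
opening: 0.0
t 10.63 pos [493.3 308.5 237.5] rpy [ 3.141e+00 -2.000e-03  1.289e+00] F [-0.9  1.   0.6] open 0.0 q [0.56 0.49 1.85 0.   0.79 0.84]
[0.0, -0.002, -0.002] [9.3, 0.5, 1.5]
```

```bash
python3 -m creep '[[0,0,0,-5,0,1,1],[0,0,0,-6,0,0.5,1],[0,0,0,-6,0,0,1],[0,0,0,0,0,0,1]]'; python3 plan.py 496.4 317.3 236 1.291 1
python3 - <<'E'
from rig import grab_frame
import cv2,numpy as np
from h import *
for n in("side","wrist"):
    f=grab_frame(n);np.savez(n+"8.npz",**{k:np.array(v) for k,v in f.items()})
crop(load("wrist8"),220,240,200,240,2.4,"pics/w8.png");crop(load("side8"),250,220,150,150,4,"pics/s8.png")
E
```

```text
clock: 10.97
eef_pos: [489.5, 292.1, 237.4]
tcp_rot: [3.138, -0.007, 1.288]
contact_force: [-0.7, 0.2, -0.1]
opening: 0.001
t 10.97 pos [489.5 292.1 237.4] rpy [ 3.138 -0.007  1.288] F [-0.7  0.2 -0.1] open 0.0 q [0.53 0.48 1.88 0.   0.78 0.81]
[0.004, -0.007, -0.003] [26.1, -0.4, 1.6]
```

View pics/w8.png

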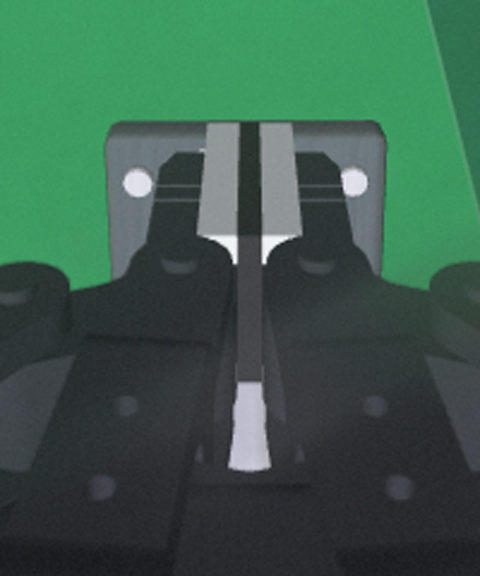

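View pics/s8.png

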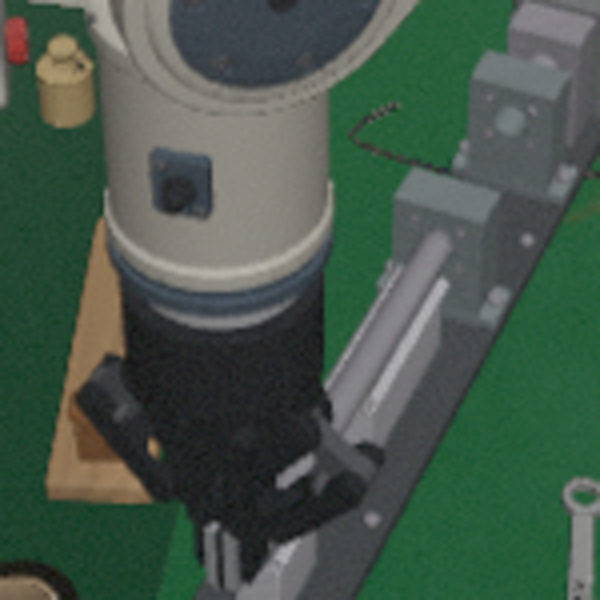

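The nose has entered block 1 cleanly. Pushing on, a little faster.

```bash
python3 -m creep '[[0.003,-0.006,-0.002,-6,0,1.2,1],[0,0,0,-8,0,1,1],[0,0,0,-8,0,0,1],[0,0,0,-8,0,0,1],[0,0,0,-8,0,0,1],[0,0,0,0,0,0,1]]'; python3 plan.py 496.4 317.3 236 1.291 1
```

```text
clock: 11.57
eef_pos: [480.0, 256.2, 236.0]
tcp_rot: [3.138, -0.006, 1.292]
contact_force: [0.5, 0.4, -0.1]
opening: 0.007
t 11.57 pos [480.  256.2 236. ] rpy [ 3.138 -0.006  1.292] F [ 0.5  0.4 -0.1] open 0.01 q [0.49 0.45 1.94 0.   0.75 0.76]
[0.003, -0.006, 0.001] [63.2, -1.1, 0.4]
```

```bash
python3 -m creep '[[0.002,-0.004,0,-7,-0.5,0,1],[0,0,0,-8,-0.3,0,1],[0,0,0,-8,-0.3,0,1],[0,0,0,-8,0,0,1],[0,0,0,-8,0,0,1],[0,0,0,0,0,0,1]]'; python3 plan.py 496.4 317.3 236 1.291 1
python3 - <<'E'
from rig import grab_frame
import cv2,numpy as np
from h import *
for n in("side","wrist"):
    f=grab_frame(n);np.savez(n+"9.npz",**{k:np.array(v) for k,v in f.items()})
crop(load("side9"),250,200,170,150,4,"pics/s9.png")
E
```

```text
clock: 12.07
eef_pos: [467.2, 215.0, 235.8]
tcp_rot: [3.14, -0.002, 1.292]
contact_force: [0.7, 1.0, 0.2]
opening: -0.001
t 12.07 pos [467.2 215.  235.8] rpy [ 3.140e+00 -2.000e-03  1.292e+00] F [0.7 1.  0.2] open -0.0 q [0.43 0.42 2.   0.   0.72 0.71]
[0.002, -0.002, 0.001] [106.4, -0.2, 0.0]
```

View pics/s9.png

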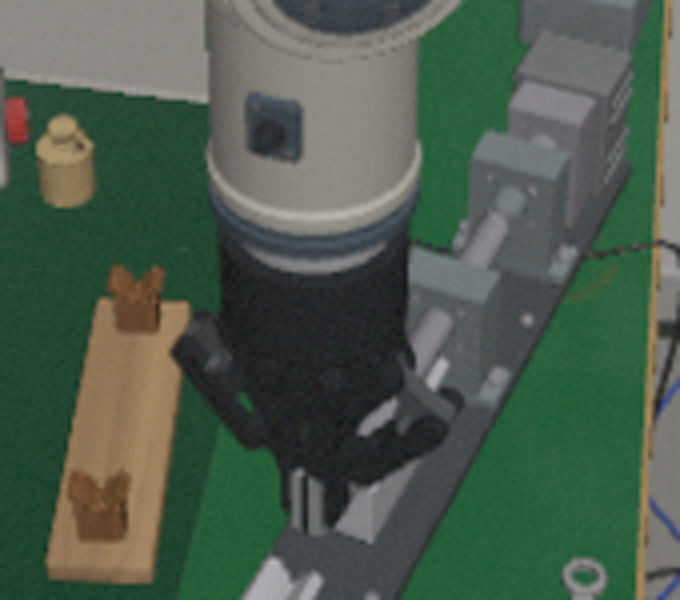

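```bash
python3 -m creep '[[0.002,-0.002,0,-6,-0.2,-0.2,1],[0,0,0,-7,0,0,1],[0,0,0,-7,0,0,1],[0,0,0,-7,0,0,1],[0,0,0,-7,0,0,1],[0,0,0,0,0,0,1]]'; python3 plan.py 496.4 317.3 236 1.291 1
```

```text
clock: 12.67
eef_pos: [457.0, 180.6, 235.8]
tcp_rot: [-3.141, 0.0, 1.293]
contact_force: [0.9, 0.6, -0.8]
opening: -0.001
t 12.67 pos [457.  180.6 235.8] rpy [-3.141  0.     1.293] F [ 0.9  0.6 -0.8] open -0.0 q [0.37 0.39 2.05 0.   0.71 0.65]
[-0.0, 0.0, 0.002] [142.3, 0.3, -0.2]
```

```bash
python3 -m creep '[[0,0,0,-5,0,0,1],[0,0,0,-5,0,0,1],[0,0,0,-5,0,0,1],[0,0,0,-5,0,0,1],[0,0,0,-5,0,0,1],[0,0,0,0,0,0,1]]'; python3 plan.py 496.4 317.3 236 1.291 1
python3 - <<'E'
from rig import grab_frame
import cv2,numpy as np
from h import *
for n in("side",):
    f=grab_frame(n);np.savez(n+"10.npz",**{k:np.array(v) for k,v in f.items()})
crop(load("side10"),280,180,140,150,4,"pics/s10.png")
E
```

```text
clock: 13.17
eef_pos: [449.1, 153.4, 235.7]
tcp_rot: [-3.141, 0.001, 1.292]
contact_force: [0.7, -0.4, -1.0]
opening: 0.001
t 13.17 pos [449.1 153.4 235.7] rpy [-3.141e+00  1.000e-03  1.292e+00] F [ 0.7 -0.4 -1. ] open 0.0 q [ 0.33  0.37  2.08 -0.    0.69  0.6 ]
[-0.001, 0.001, 0.001] [170.6, 0.4, -0.5]
```

View pics/s10.png

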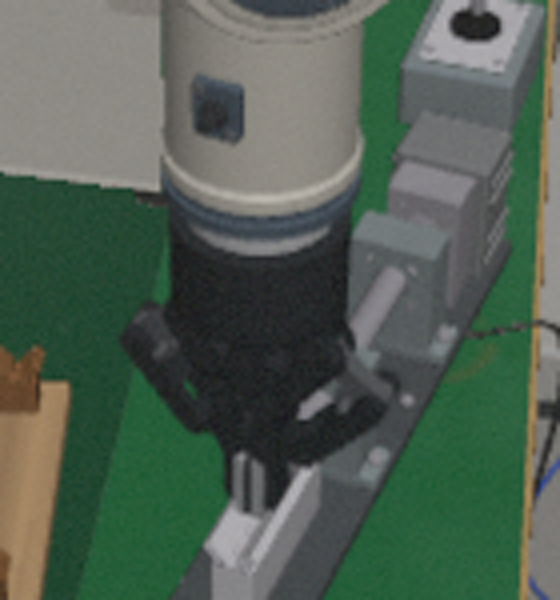

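```bash
python3 -m creep '[[0,0,0,-3,0,0,1],[0,0,0,-3,0,0,1],[0,0,0,-3,0,0,1],[0,0,0,0,0,0,1]]'; python3 -m creep '[[0,0,0,-2,0,0,1],[0,0,0,-2,0,0,1]]';python3 -m creep '[[0,0,0,-2,0,0,1],[0,0,0,0,0,0,1]]'
```

```text
clock: 13.55
eef_pos: [446.6, 144.4, 235.7]
tcp_rot: [-3.14, 0.001, 1.293]
contact_force: [-0.4, 0.3, 0.1]
opening: 0.001
clock: 13.72
eef_pos: [445.5, 140.6, 235.7]
tcp_rot: [-3.141, 0.0, 1.293]
contact_force: [0.4, 0.8, -0.6]
opening: 0.003
clock: 13.88
eef_pos: [444.8, 138.2, 235.7]
tcp_rot: [-3.14, 0.001, 1.293]
contact_force: [0.6, 0.0, -0.1]
opening: -0.001
```

```bash
python3 -m creep '[[0,0,0,-2,0,0,1],[0,0,0,-2,0,0,1]]';python3 -m creep '[[0,0,0,-2,0,0,1],[0,0,0,-1,0,0,1]]';python3 -m creep '[[0,0,0,-2,0,0,1]]'
```

```text
clock: 14.05
eef_pos: [445.1, 136.0, 236.4]
tcp_rot: [3.14, -0.005, 1.29]
contact_force: [0.5, 17.6, 0.9]
opening: -0.002
clock: 14.22
eef_pos: [445.5, 135.1, 237.3]
tcp_rot: [3.137, -0.012, 1.288]
contact_force: [-0.8, 6.4, 0.1]
opening: -0.001
clock: 14.3
eef_pos: [445.5, 134.2, 237.7]
tcp_rot: [3.136, -0.015, 1.286]
contact_force: [-0.3, 15.8, -2.4]
opening: 0.001
```

Run:
```python
from rig import grab_frame
import cv2,numpy as np
from h import *
for n in("side","top"):
    f=grab_frame(n);np.savez(n+"11.npz",**{k:np.array(v) for k,v in f.items()})
crop(load("side11"),280,180,140,150,4,"pics/s11.png")
crop(load("top11"),180,185,220,140,3.6,"pics/t11.png")
```

```text
(no output)
```

View pics/s11.png

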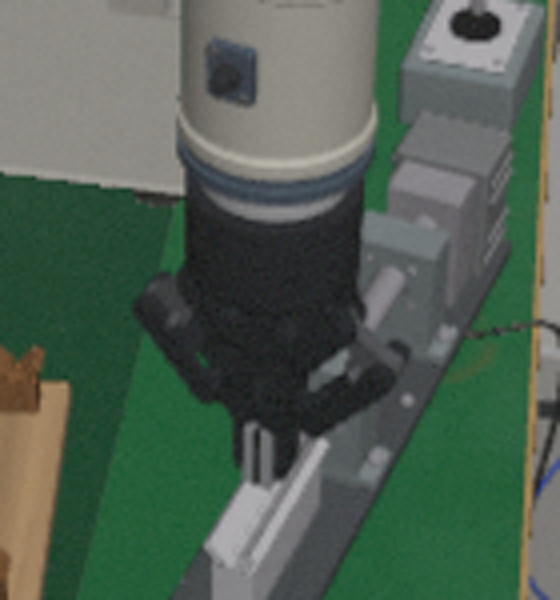

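View pics/t11.png

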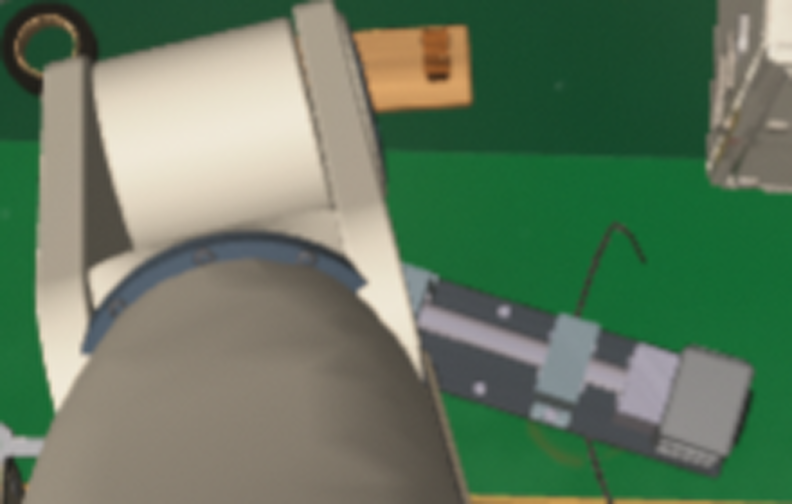

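Force jumped to 17 N with the tail at about stand y≈59, and the top view shows the shaft entering the coupling. I take that as home. I'm backing off to check.

```bash
python3 -m creep '[[0.004,-0.012,0.004,5,0,-1,1],[0,0,0,10,0,-2,1],[0,0,0,8,0,-15,1],[0,0,0,5,0,-25,1],[0,0,0,0,0,-30,1],[0,0,0,0,0,-25,1],[0,0,0,0,0,0,1],[0,0,0,0,0,0,1]]';  python3 - <<'E'
from rig import grab_frame
import cv2,numpy as np
from h import *
for n in("side","wrist"):
    f=grab_frame(n);np.savez(n+"12.npz",**{k:np.array(v) for k,v in f.items()})
crop(load("side12"),280,180,140,150,4,"pics/s12.png")
crop(load("wrist12"),0,0,640,480,1,"pics/w12.png")
E
```

```text
clock: 15.07
eef_pos: [453.3, 164.2, 339.6]
tcp_rot: [-3.139, -0.001, 1.284]
contact_force: [-0.4, 0.4, -0.1]
opening: -0.004
```

View pics/s12.png

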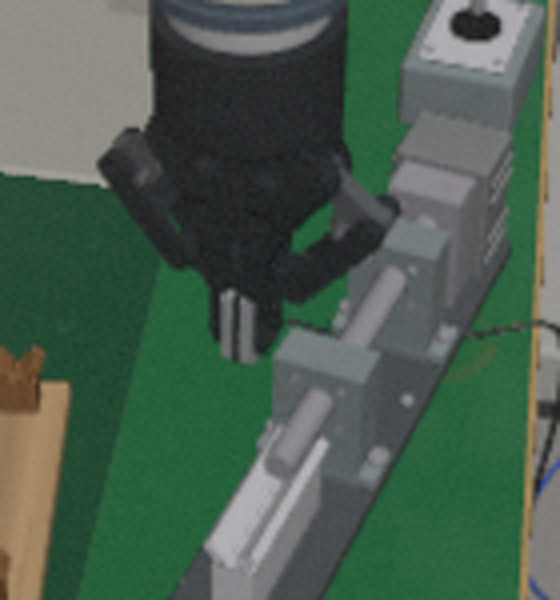

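View pics/w12.png

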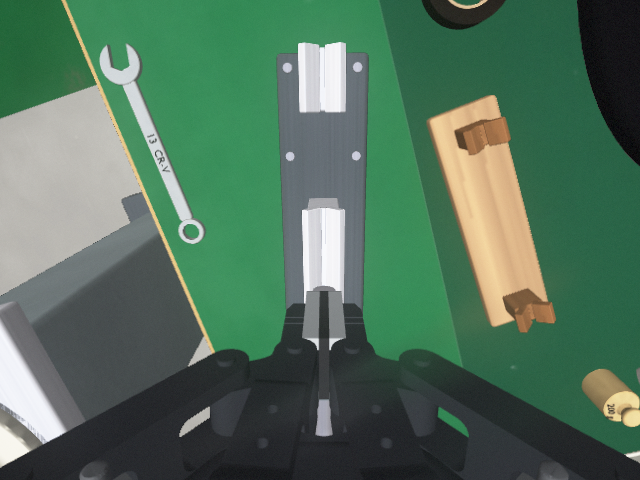

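```bash
python3 - <<'E'
from h import *
w=load("wrist12");s=load("side12")
a=-.280;o=np.array([425,68.]);R=np.array([[np.cos(a),-np.sin(a)],[np.sin(a),np.cos(a)]])
st=lambda P:(R.T@(P[:2]-o)).round(1)
print("tail wrist",st(onz(w,(324,287),66)),"groove end115",st(onz(w,(303,210),59)),st(onz(w,(344,210),59)),"plate end 215",st(onz(w,(322,53),12)))
c=lambda x,y:((x+.5)/4-.5+280,(y+.5)/4-.5+180)
print("tail side",st(onz(s,c(286,462),60)),"groove end side lips",st(onz(s,c(208,545),59)),st(onz(s,c(252,572),59)),"block1 bore",st(onz(s,c(322,392),60)))
E
python3 plan.py 362 -313 340 1.381 16
```

```text
tail wrist [ 0.1 67.1] groove end115 [-13.  117.6] [ 13.2 117.5] plate end 215 [ -0.4 216.6]
tail side [-3.  56.5] groove end side lips [  9.  118.6] [-15.6 125.4] block1 bore [-0.4  5.2]
t 15.17 pos [453.2 164.  338.7] rpy [-3.139 -0.     1.284] F [-0.6 -0.3 -0.7] open 0.0 q [0.34 0.21 2.   0.   0.94 0.63]
[-0.0, -0.0, -0.006] [-30.2, 3.0, -0.1]
[-0.0, -0.0, -0.006] [-30.2, 2.8, -0.1]
[-0.0, -0.0, -0.006] [-30.2, 2.6, -0.1]
[-0.0, -0.0, -0.006] [-30.3, 2.4, -0.1]
[-0.0, -0.0, -0.006] [-30.3, 2.2, -0.1]
[-0.0, -0.0, -0.006] [-30.3, 2.0, -0.1]
[-0.0, -0.0, -0.006] [-30.3, 1.9, -0.1]
[-0.0, -0.0, -0.006] [-30.3, 1.7, -0.1]
[-0.0, -0.0, -0.006] [-30.3, 1.5, -0.1]
[-0.0, -0.0, -0.006] [-30.3, 1.3, -0.1]
[-0.0, -0.0, -0.006] [-30.3, 1.1, -0.1]
[-0.0, -0.0, -0.006] [-30.3, 0.9, -0.1]
[-0.0, -0.0, -0.006] [-30.3, 0.8, -0.1]
[-0.0, -0.0, -0.006] [-30.3, 0.6, -0.1]
[-0.0, -0.0, -0.006] [-30.4, 0.4, -0.1]
[-0.0, -0.0, -0.006] [-30.4, 0.2, -0.1]
```

The tail measurement is uncertain by a few mm, so I'm opening the fingers and backing off for a better look.

```bash
python3 -m creep '[[0,0,0,20,0,-3,0.3],[0,0,0,30,0,0,0.3],[0,0,0,20,0,0,0.3],[0,0,0,0,0,0,0.3],[0,0,0,0,0,0,0.3]]';  python3 - <<'E'
from rig import grab_frame
import cv2,numpy as np
from h import *
for n in("side","wrist","top"):
    f=grab_frame(n);np.savez(n+"13.npz",**{k:np.array(v) for k,v in f.items()})
crop(load("wrist13"),240,200,160,240,2.4,"pics/w13.png")
crop(load("side13"),330,180,80,130,5,"pics/s13.png")
E
```

```text
clock: 15.58
eef_pos: [471.8, 232.4, 335.7]
tcp_rot: [-3.131, 0.006, 1.283]
contact_force: [0.4, -0.2, 0.3]
opening: 0.694
```

View pics/w13.png

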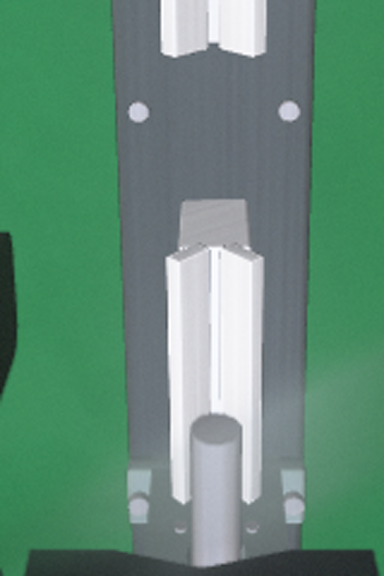

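View pics/s13.png

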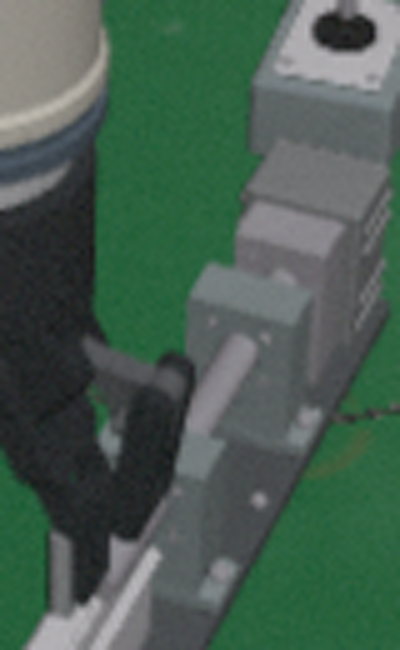

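Run:
```python
from h import *
w=load("wrist13")
c=lambda x,y:((x+.5)/2.4-.5+240,(y+.5)/2.4-.5+200)
a=-.280;o=np.array([425,68.]);R=np.array([[np.cos(a),-np.sin(a)],[np.sin(a),np.cos(a)]])
st=lambda P:(R.T@(P[:2]-o)).round(1)
for n,p,z in (("lip115",(168,259),59),("lip115",(263,259),59),("lip30",(180,503),59),("lip30",(249,503),59),("lip175",(163,55),59),("lip175",(265,55),59),("tailC",(216,431),60),("tailtop",(216,444),68),("tail bottom",(215,416),53)): print(n,st(onz(w,c(*p),z)))
```

```text
lip115 [-13.5 118.5]
lip115 [ 13.5 118.4]
lip30 [-11.4  33.8]
lip30 [10.1 33.8]
lip175 [-13.7 178.5]
lip175 [ 13.4 178.4]
tailC [-0.1 61.2]
tailtop [-0.1 62.8]
tail bottom [-0.3 61.4]
```

Corrected by the groove-end landmarks, the tail sits at stand y≈58–60 on the axis, so the shaft is home. Next is the jog lever, approached from its right side with shut fingers.

```bash
python3 plan.py 361 -317 345 1.381 17
```

```text
t 15.73 pos [471.7 231.4 336.2] rpy [-3.132  0.006  1.281] F [0.1 0.1 0.4] open 0.7 q [0.45 0.28 1.91 0.   0.96 0.74]
[-0.001, 0.0, -0.006] [-32.8, 3.0, -0.3]
[-0.001, 0.0, -0.006] [-32.8, 2.8, -0.4]
[-0.001, 0.0, -0.006] [-32.8, 2.6, -0.4]
[-0.001, 0.0, -0.006] [-32.8, 2.4, -0.4]
[-0.001, 0.0, -0.006] [-32.8, 2.2, -0.4]
[-0.001, 0.0, -0.006] [-32.9, 2.0, -0.4]
[-0.001, 0.0, -0.006] [-32.9, 1.8, -0.4]
[-0.001, 0.0, -0.006] [-32.9, 1.6, -0.4]
[-0.001, 0.0, -0.006] [-32.9, 1.4, -0.4]
[-0.001, 0.0, -0.006] [-32.9, 1.2, -0.4]
[-0.001, 0.0, -0.006] [-32.9, 1.0, -0.4]
[-0.001, 0.0, -0.006] [-32.9, 0.8, -0.5]
[-0.001, 0.0, -0.006] [-32.9, 0.7, -0.5]
[-0.001, 0.0, -0.006] [-32.9, 0.5, -0.5]
[-0.001, 0.0, -0.006] [-32.9, 0.3, -0.5]
[-0.001, 0.0, -0.006] [-32.9, 0.1, -0.5]
[-0.001, 0.0, -0.006] [-32.9, -0.1, -0.5]
```

```bash
python3 -m creep '[[-0.001,0,-0.006,-20,3,-2,1],[-0.001,0,-0.006,-33,3,-1,1],[-0.001,0,-0.006,-33,3,-1,1],[-0.001,0,-0.006,-33,3,-1,1],[-0.001,0,-0.006,-33,2,-1,1],[-0.001,0,-0.006,-33,2,-1,1],[-0.001,0,-0.006,-33,2,-1,1],[-0.001,0,-0.006,-33,2,0,1],[-0.001,0,-0.006,-33,1,0,1]]';python3 plan.py 361 -317 345 1.381 9
```

```text
clock: 16.48
eef_pos: [411.5, -60.0, 344.5]
tcp_rot: [-3.14, 0.006, 1.34]
contact_force: [0.4, -0.2, 0.2]
opening: 0.004
t 16.48 pos [411.5 -60.  344.5] rpy [-3.14   0.006  1.34 ] F [ 0.4 -0.2  0.2] open 0.0 q [-0.15  0.1   2.12 -0.01  0.92  0.09]
[-0.0, 0.001, -0.005] [-29.1, 1.1, 0.1]
[-0.0, 0.001, -0.005] [-29.1, 0.9, 0.1]
[-0.0, 0.001, -0.005] [-29.1, 0.8, 0.1]
[-0.0, 0.001, -0.005] [-29.1, 0.7, 0.1]
[-0.0, 0.001, -0.005] [-29.1, 0.5, 0.0]
[-0.0, 0.001, -0.005] [-29.1, 0.4, 0.0]
[-0.0, 0.001, -0.005] [-29.1, 0.3, 0.0]
[-0.0, 0.001, -0.005] [-29.1, 0.1, -0.0]
[-0.0, 0.001, -0.005] [-29.1, 0.0, -0.0]
```

```bash
python3 -m creep '[[0,0.001,-0.005,-31,1,0,1],[0,0.001,-0.005,-31,1,0,1],[0,0.001,-0.005,-31,1,0,1],[0,0.001,-0.005,-31,1,0,1],[0,0.001,-0.005,-31,0,0,1],[0,0.001,-0.005,-30,0,0,1],[0,0,-0.005,-26,0,0,1],[0,0,-0.005,-18,0,0,1],[0,0,0,-6,0,0,1],[0,0,0,0,0,0,1]]';python3 plan.py 361 -317 345 1.381 1
python3 - <<'E'
from rig import grab_frame
import cv2,numpy as np
from h import *
for n in("side","wrist","top"):
    f=grab_frame(n);np.savez(n+"14.npz",**{k:np.array(v) for k,v in f.items()})
crop(load("wrist14"),0,0,640,480,1,"pics/w14.png")
crop(load("side14"),300,60,180,180,3.3,"pics/s14.png")
E
```

```text
clock: 17.32
eef_pos: [349.5, -309.3, 345.5]
tcp_rot: [-3.14, 0.002, 1.367]
contact_force: [-0.9, -0.5, -0.3]
opening: -0.003
t 17.32 pos [ 349.5 -309.3  345.5] rpy [-3.140e+00  2.000e-03  1.367e+00] F [-0.9 -0.5 -0.3] open -0.0 q [-0.73  0.18  2.02 -0.    0.94 -0.52]
[-0.001, 0.002, -0.014] [-5.2, 12.9, 0.5]
```

View pics/w14.png

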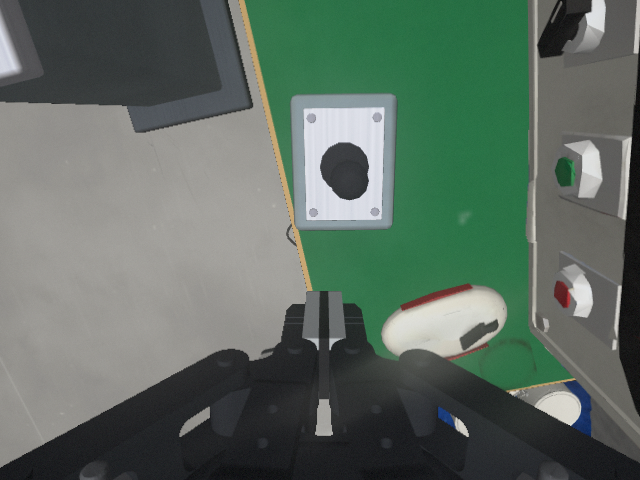

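View pics/s14.png

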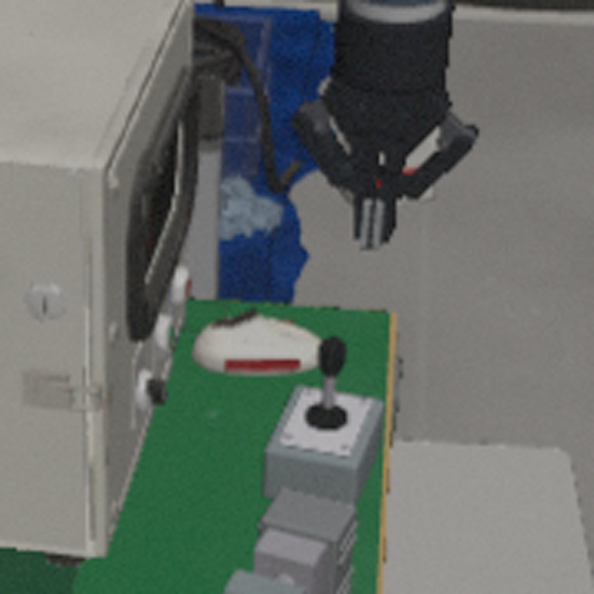

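The wrist view shows the knob top at (350,180), the boot at (344,167), and box-top corners at (292,95), (397,95), (394,229) and (295,229).

Run:
```python
from h import *
w=load("wrist14")
C=np.array([onz(w,p,46)[:2] for p in ((293,96),(396,95),(393,229),(295,229))])
m=C.mean(0);d=(C[0]+C[1]-C[2]-C[3])/2;yaw=np.arctan2(-d[0],d[1])
print(C.round(1).tolist(),"mid",m.round(1),"yaw",yaw, "len",np.linalg.norm(d))
k=onz(w,(350,180),116)[:2];print("knobtop",k.round(1))
R=np.array([[np.cos(yaw),-np.sin(yaw)],[np.sin(yaw),np.cos(yaw)]])
from rig import sense
p=sense()["eef_pos"]
print("tcp in box",(R.T@(p[:2]-m)).round(1),"knob",(R.T@(k-m)).round(1))
for y in(-45,-36,-25,0): print(y,(m+R@[0,y]).round(1),(k+R@[0,y]).round(1))
```

```text
[[347.3, -220.2], [411.5, -232.8], [396.1, -320.1], [329.0, -306.3]] mid [ 371.  -269.8] yaw -0.19199000543195724 len 88.30906158640963
knobtop [ 370.8 -268.3]
tcp in box [-13.2 -40.8] knob [-0.5  1.5]
-45 [ 362.4 -314. ] [ 362.2 -312.5]
-36 [ 364.1 -305.2] [ 363.9 -303.7]
-25 [ 366.2 -294.4] [ 366.  -292.9]
0 [ 371.  -269.8] [ 370.8 -268.3]
```

```bash
python3 plan.py 362.4 -315 340 1.379 2
```

```text
t 17.47 pos [ 350.2 -307.4  345.5] rpy [-3.140e+00  2.000e-03  1.369e+00] F [ 0.3  0.6 -0.3] open -0.0 q [-0.72  0.18  2.02 -0.    0.94 -0.52]
[-0.001, 0.001, -0.005] [-2.5, 6.7, 2.7]
[-0.001, 0.001, -0.005] [-2.5, 6.7, 2.8]
```

```bash
python3 -m creep '[[0,0.001,-0.005,-3,7,2,1],[0,0,-0.005,-3,6,5,1],[0,0,0,0,0,5,1],[0,0,0,0,0,5,1],[0,0,0,0,0,0,1],[0,0,0,0,0,0,1]]';python3 plan.py 362.4 -315 266 1.379 1
```

```text
clock: 17.97
eef_pos: [364.5, -312.7, 326.2]
tcp_rot: [-3.139, -0.001, 1.386]
contact_force: [-0.6, 0.7, 0.1]
opening: 0.001
t 17.97 pos [ 364.5 -312.7  326.2] rpy [-3.139e+00 -1.000e-03  1.386e+00] F [-0.6  0.7  0.1] open 0.0 q [-0.71  0.23  2.01 -0.    0.91 -0.53]
[-0.002, -0.001, 0.007] [-2.7, -1.6, 60.2]
```

```bash
python3 -m creep '[[-0.002,0,0.004,-2,-1,10,1],[0,0,0.002,0,0,14,1],[0,0,0,0,0,14,1],[0,0,0,0,0,12,1],[0,0,0,0,0,6,1],[0,0,0,0,0,0,1],[0,0,0,0,0,0,1]]';python3 plan.py 362.4 -315 266 1.379 1;python3 - <<'E'
from rig import grab_frame
import cv2,numpy as np
from h import *
for n in("side","wrist"):
    f=grab_frame(n);np.savez(n+"15.npz",**{k:np.array(v) for k,v in f.items()})
crop(load("wrist15"),0,0,640,480,1,"pics/w15.png")
crop(load("side15"),340,120,100,100,5,"pics/s15.png")
E
```

```text
clock: 18.55
eef_pos: [363.5, -313.8, 268.5]
tcp_rot: [3.141, -0.0, 1.381]
contact_force: [-0.4, 0.0, 0.6]
opening: 0.0
t 18.55 pos [ 363.5 -313.8  268.5] rpy [ 3.141 -0.     1.381] F [-0.4  0.   0.6] open 0.0 q [-0.72  0.32  2.05  0.    0.77 -0.53]
[0.0, -0.0, 0.002] [-1.4, -0.8, 2.5]
```

View pics/w15.png

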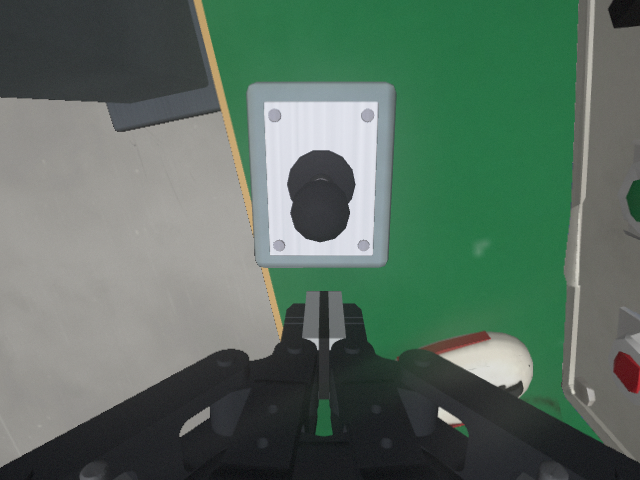

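View pics/s15.png

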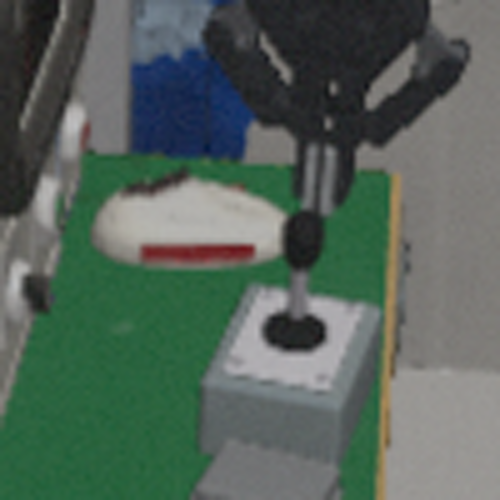

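The fingers are in line with the knob (columns 324 and 320) and just to its right. Pushing left.

```bash
python3 -m creep '[[0,0,0,3,-0.5,1.5,1],[0,0,0,5,0,1,1],[0,0,0,5,0,0,1],[0,0,0,5,0,0,1],[0,0,0,4,0,0,1]]';python3 -m creep '[[0,0,0,4,0,0,1],[0,0,0,4,0,0,1],[0,0,0,0,0,0,1]]'; python3 plan.py 371 -269.8 266 1.379 1
python3 - <<'E'
from rig import grab_frame
import cv2,numpy as np
from h import *
for n in("side","wrist"):
    f=grab_frame(n);np.savez(n+"16.npz",**{k:np.array(v) for k,v in f.items()})
crop(load("wrist16"),200,60,240,260,2.2,"pics/w16.png")
crop(load("side16"),340,120,100,100,5,"pics/s16.png")
E
```

```text
clock: 19.07
eef_pos: [368.1, -291.2, 268.3]
tcp_rot: [3.137, 0.002, 1.38]
contact_force: [0.7, -0.3, -0.8]
opening: -0.004
clock: 19.32
eef_pos: [370.0, -281.6, 268.7]
tcp_rot: [3.136, 0.003, 1.381]
contact_force: [-0.4, -1.4, 0.2]
opening: -0.002
t 19.32 pos [ 370.  -281.6  268.7] rpy [3.136e+00 3.000e-03 1.381e+00] F [-0.4 -1.4  0.2] open -0.0 q [-0.65  0.3   2.09  0.    0.75 -0.46]
[0.005, 0.003, 0.002] [11.8, -1.3, 2.7]
```

View pics/w16.png

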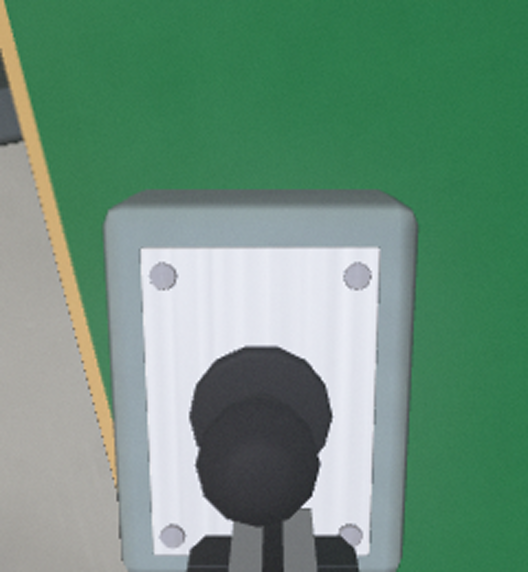

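View pics/s16.png

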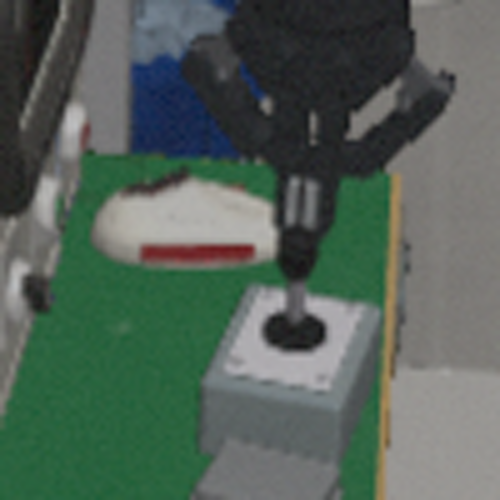

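Contact made (−1.4 N, spring force). I'm pushing further in small steps.

```bash
python3 -m creep '[[0.003,0.002,0,3,0,0.5,1],[0,0,0,3,0,0.5,1],[0,0,0,2,0,0,1],[0,0,0,0,0,0,1]]'; python3 plan.py 371 -269.8 266 1.379 1
python3 - <<'E'
from rig import grab_frame
import cv2,numpy as np
from h import *
for n in("side","wrist"):
    f=grab_frame(n);np.savez(n+"17.npz",**{k:np.array(v) for k,v in f.items()})
crop(load("wrist17"),200,60,240,260,2.2,"pics/w17.png")
crop(load("side17"),340,120,100,100,5,"pics/s17.png")
E
```

```text
clock: 19.75
eef_pos: [371.8, -274.4, 267.7]
tcp_rot: [3.139, 0.002, 1.381]
contact_force: [-0.4, -2.4, 0.3]
opening: 0.001
t 19.75 pos [ 371.8 -274.4  267.7] rpy [3.139e+00 2.000e-03 1.381e+00] F [-0.4 -2.4  0.3] open 0.0 q [-0.64  0.3   2.09 -0.    0.75 -0.45]
[0.003, 0.002, 0.002] [4.4, -1.7, 1.7]
```

View pics/w17.png

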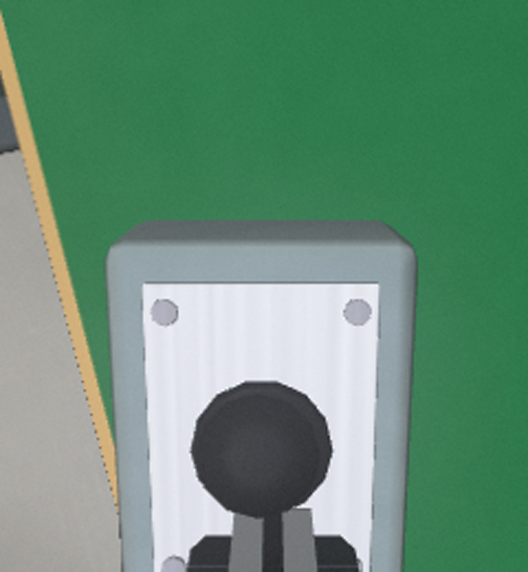

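View pics/s17.png

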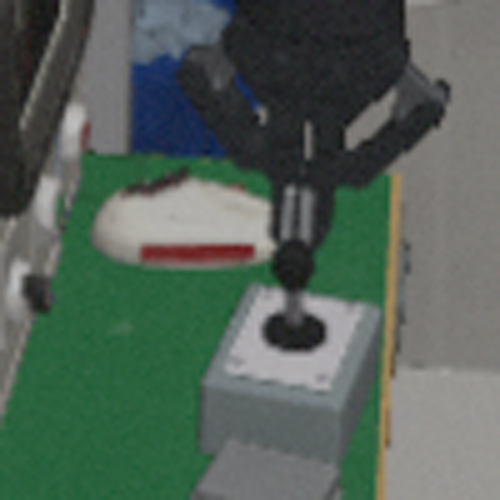

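```bash
python3 -m creep '[[0,0,0,2,-0.3,0,1],[0,0,0,2,0,0,1],[0,0,0,0,0,0,1]]'; python3 -m creep '[[0,0,0,2,0,0,1],[0,0,0,0,0,0,1]]'
python3 - <<'E'
from rig import grab_frame
import cv2,numpy as np
from h import *
for n in("side","wrist"):
    f=grab_frame(n);np.savez(n+"18.npz",**{k:np.array(v) for k,v in f.items()})
crop(load("wrist18"),200,60,240,260,2.2,"pics/w18.png")
E
```

```text
clock: 20.1
eef_pos: [372.3, -270.7, 267.6]
tcp_rot: [3.138, 0.002, 1.381]
contact_force: [0.1, -2.8, -2.0]
opening: 0.001
clock: 20.27
eef_pos: [372.7, -269.3, 267.7]
tcp_rot: [3.138, 0.005, 1.382]
contact_force: [-2.4, -6.0, -0.6]
opening: -0.004
```

View pics/w18.png

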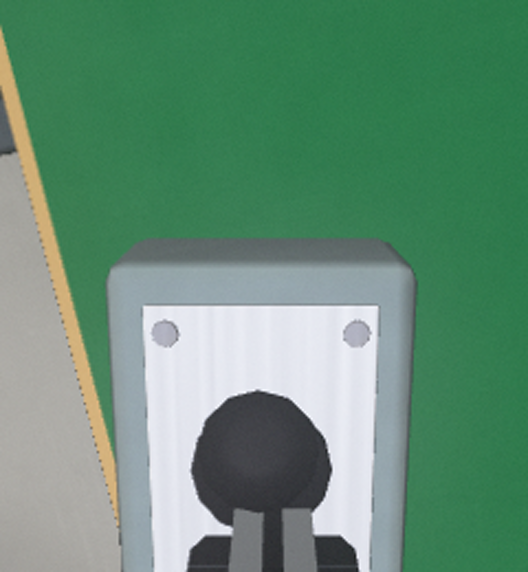

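The force rose to 6 N, so the lever is at its left stop. Holding for about 1.2 s.

```bash
python3 -m creep '[[0,0,0,0,0,0,1],[0,0,0,0,0,0,1],[0,0,0,0,0,0,1],[0,0,0,0,0,0,1],[0,0,0,0,0,0,1],[0,0,0,0,0,0,1],[0,0,0,0,0,0,1]]';python3 -m creep '[[0,0,0,0,0,0,1],[0,0,0,0,0,0,1],[0,0,0,0,0,0,1],[0,0,0,0,0,0,1],[0,0,0,0,0,0,1],[0,0,0,0,0,0,1],[0,0,0,0,0,0,1]]'
python3 - <<'E'
from rig import grab_frame
import numpy as np
from h import *
f=grab_frame("side");np.savez("side19.npz",**{k:np.array(v) for k,v in f.items()})
crop(load("side19"),340,120,100,100,5,"pics/s19.png")
w=load("wrist18");m=np.array([371,-269.8]);a=-.192;R=np.array([[np.cos(a),-np.sin(a)],[np.sin(a),np.cos(a)]])
# knob outline: left/right extreme rows ~465 and top 391 in crop
for p,z in (((258,450),112),((258,391),100)): print((R.T@(onz(w,((p[0]+.5)/2.2-.5+200,(p[1]+.5)/2.2-.5+60),z)[:2]-m)).round(1))
E
```

```text
clock: 20.95
eef_pos: [372.6, -269.4, 267.6]
tcp_rot: [3.138, 0.005, 1.382]
contact_force: [-1.4, -3.6, -0.9]
opening: -0.0
clock: 21.53
eef_pos: [372.6, -269.4, 267.6]
tcp_rot: [3.138, 0.005, 1.382]
contact_force: [-1.0, -4.0, -1.5]
opening: 0.001
[-0.3 27.9]
[-0.4 33.5]
```

View pics/s19.png

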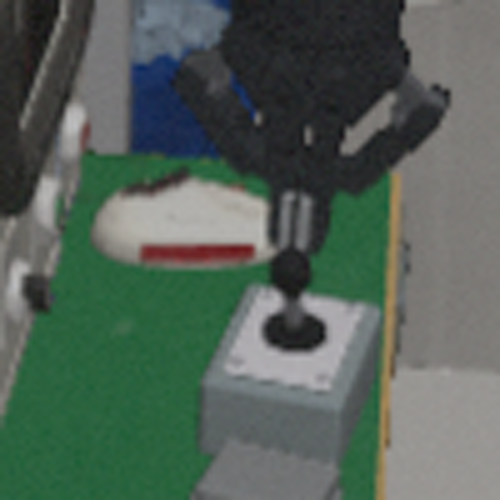

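The knob top is about 28 mm left, which gives ≈0.44 rad, held for over 1 s. I'm letting the lever return slowly so it doesn't swing over to the right.

```bash
python3 -m creep '[[0,0,0,-2,0,0,1],[0,0,0,-2.5,0,0,1],[0,0,0,-2.5,0,0,1],[0,0,0,-2.5,0,0,1],[0,0,0,-2.5,0,0,1],[0,0,0,-2.5,0,0,1],[0,0,0,-2.5,0,0,1],[0,0,0,-2.5,0,0,1],[0,0,0,-2.5,0,0,1],[0,0,0,-2.5,0,0,1]]'; python3 -m creep '[[0,0,0,-4,0,0,1],[0,0,0,-6,0,0,1],[0,0,0,-6,0,0,1],[0,0,0,-4,0,0,1],[0,0,0,0,0,0,1]]'; python3 plan.py 362.4 -315 268 1.38 1
```

```text
clock: 22.42
eef_pos: [367.5, -294.8, 267.7]
tcp_rot: [3.139, 0.002, 1.381]
contact_force: [0.2, 0.5, -0.8]
opening: 0.001
clock: 22.83
eef_pos: [363.2, -316.9, 267.6]
tcp_rot: [3.139, 0.002, 1.381]
contact_force: [-0.2, 0.3, 0.3]
opening: 0.0
t 22.83 pos [ 363.2 -316.9  267.6] rpy [3.139e+00 2.000e-03 1.381e+00] F [-0.2  0.3  0.3] open 0.0 q [-0.72  0.32  2.05 -0.    0.77 -0.53]
[0.002, 0.002, 0.001] [1.7, -1.1, -0.4]
```

```bash
python3 -m creep '[[0,0,0,0,0,-10,1],[0,0,0,0,0,-25,1],[0,0,0,0,0,-25,1],[0,0,0,0,0,-15,1],[0,0,0,0,0,0,1],[0,0,0,0,0,0,1],[0,0,0,0,0,0,1]]'
python3 - <<'E'
from rig import grab_frame,sense
import numpy as np
from h import *
for n in("side","wrist","top"):
    f=grab_frame(n);np.savez(n+"20.npz",**{k:np.array(v) for k,v in f.items()})
crop(load("side20"),200,100,240,240,2.5,"pics/s20.png");crop(load("wrist20"),0,0,640,480,1,"pics/w20.png");crop(load("top20"),140,140,380,200,2.1,"pics/t20.png")
print(sense()["contact_force"])
E
```

```text
clock: 23.42
eef_pos: [362.3, -316.5, 347.9]
tcp_rot: [3.141, 0.001, 1.38]
contact_force: [0.6, -0.5, 0.6]
opening: -0.002
[-0.25399144 -0.34325853  0.43384476]
```

View pics/s20.png

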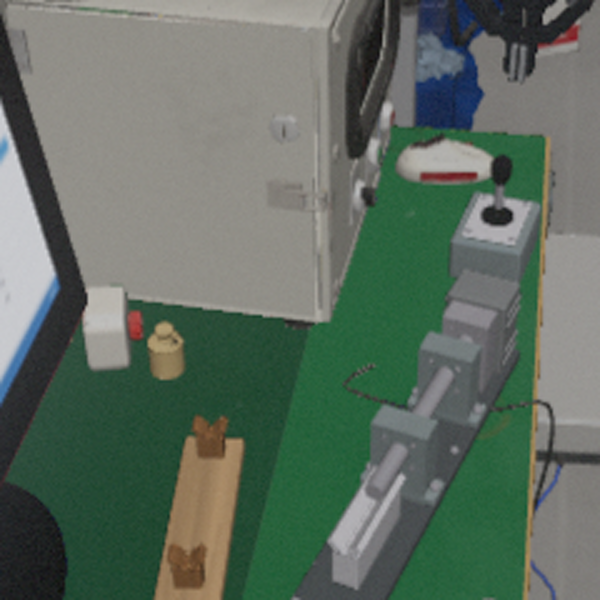

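View pics/w20.png

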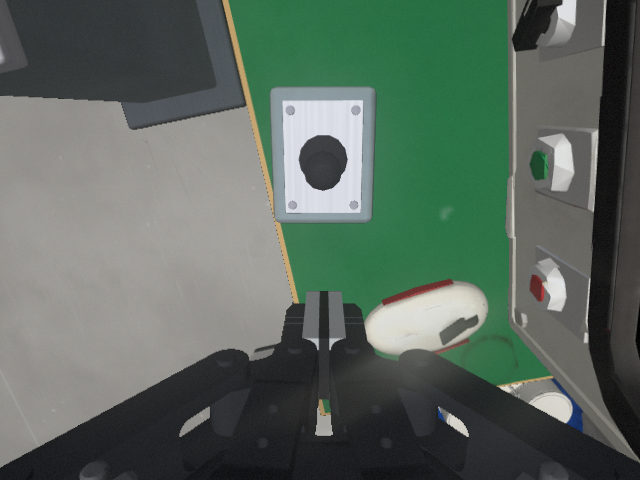

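View pics/t20.png

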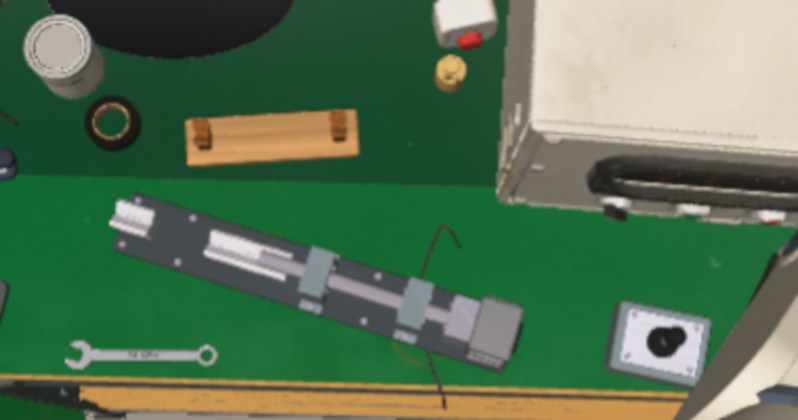

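Run:
```python
from h import *
w=load("wrist20");t=load("top20")
for f,C,K in ((w,((272,88),(376,88),(372,221),(276,221)),(323,170)),(load("wrist14"),((293,96),(396,95),(393,229),(295,229)),(350,180))):
    P=np.array([onz(f,p,46)[:2] for p in C]);d=(P[0]+P[1]-P[2]-P[3])/2;d/=np.linalg.norm(d)
    print("knob offset along y",((onz(f,K,118)[:2]-P.mean(0))@d).round(1))
c=lambda x,y:((x+.5)/2.1-.5+140,(y+.5)/2.1-.5+140)
a=-.279;o=np.array([425.5,66.4]);R=np.array([[np.cos(a),-np.sin(a)],[np.sin(a),np.cos(a)]])
print("tail",(R.T@(onz(t,c(261,258),62)[:2]-o)).round(1))
print([ (n,np.abs(cv2.absdiff(load("top0")["color"],t["color"])[y0:y1,x0:x1]).mean().round(2)) for n,(x0,x1,y0,y1) in dict(tape=(175,212,182,216),tin=(145,195,140,190),weight=(343,365,160,186),spanner=(165,248,298,320)).items()])
```

```text
knob offset along y 1.4
knob offset along y 1.8
tail [-1.  59.3]
[('tape', np.float64(0.56)), ('tin', np.float64(0.5)), ('weight', np.float64(0.5)), ('spanner', np.float64(0.51))]
```

The final checks agree: tail at stand y = 59 mm, lever back where it started, bystanders unchanged and the robot clear of everything. Handing in.

```bash
python3 -c "
from rig import job
print(job.sign_off())"
```

```text
the job is handed in; nothing more can be done
None
```

The shaft is home in the motor's coupling and the drive has been bumped. I handed the job in at about 23.6 s of the 67 s allowed; no verdict is reported.

- **Shaft:** I took it from the rest, laid it in the V groove nose first, and pushed its tail with shut fingers through both blocks. The push force jumped to about 17 N at the bottom of the coupling. The last top view puts the tail at stand y ≈ 59 mm (60 is home) and about 1 mm off the bore axis.
- **Jog lever:** I pushed it left to its stop, at about 0.44 rad judging from the wrist picture. I held it for over 1 s and let it return slowly. The knob is now within 0.4 mm of where it started, so it is upright.
- **Bystanders and clearance:** The tape roll, tin, weight and spanner look the same as at the start in the top view. The robot ended clear of everything, with about 0 N of contact force.
- **Disagreement between checks:** The first look at the tail, partly hidden by the fingers, read 67 mm in the wrist view and 56 mm in the side view. A clearer wrist picture, corrected by the known groove ends, gave 58–60 mm. The views also disagreed by 3–5 mm along the stand, which I allowed for with the same groove ends.

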